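# Fetch the crane's counterweight from the tower

### The arm

A 6-joint arm with a two-finger parallel gripper is mounted at the origin on the work surface. World frame = base frame: x ahead of the robot, y to its left, z up, the work surface at z = 0. Lengths are in mm, angles in rad, forces in N, time in s.
With the tool pointing down it reaches from about 350 to 875 mm from the base axis. Payload 4.2 kg.
Tool frame: the origin (TCP) lies on the centre line of the jaws, within the pads' length; the fingertips stand 14 mm ahead of it and the grasp point (between the pads) lies 5 mm behind it (tcp_to_tips is the distance from the TCP to the fingertips, in mm); z points along the fingers, y is the direction in which the jaws open and shut (so a half turn about z gives the same grasp; the last joint's range is limited). The gripper opens to 85 mm and grips with 20 to 120 N. Pads are 22 mm wide; open, the fingers measure 114 mm over their backs; the gripper's body (76 mm by 85 mm) begins 54 mm behind the grasp point. The pads swing forward as they close: fully open they stand 13 mm farther back than shut.
Start: joints at [0.259, 0.385, 0.008, 0, -1.194, -0.259], TCP at [624.979, 0.025, 210.012] pointing down, gripper open.
Joint ranges: [-3.14, 3.14], [-1.21, 2.06], [-1.07, 1.41], [-3.16, 2.05], [-2.99, -0.16], [-3.1, 3.1]. Speed limits (rad/s): [2.79, 2.79, 3.14, 3.14, 3.14, 3.14].

### API

Orientations are given as a unit quaternion [x, y, z, w].
In Python, from bench import read_state, get_image, job_done, tcp_to_tips gives the robot as it stands. The module is installed in compiled form; this text tells all that it offers.
- The arm moves only by the tool play_rows, never from a script. Its argument "targets" is a list of rows, each an object of numbers: "gripper": the gripper's target within -1 to 1 (shut at 1, half-way at 0, fully open at -1); "tx", "ty", "tz": the shift along the tool's x, y, z scaled (see below); "spin": the turn about the tool's z scaled (see below). A call has 1 to 12 rows; each row is the pose to reach, as a shift and turn from the pose commanded when the call began, along the tool's axes at that moment; what a row does not reach only later rows make up. The controller multiplies each number of a shift by 0.25 m and each number of a turn by pi/4 rad. A row lasts 1/8 s, in which the tool goes at most 62.5 mm and 10.7 degrees, less where a joint would pass 70% of its speed; a pose out of reach is approached as far as the arm can. A call with a number of a shift or a turn outside -1 to 1 is refused whole. A call with a gripper value outside its range is refused whole. The fingers move at their own pace and stop on an object; the grip force is fixed at half the most. Time passes only in rows, so rows that repeat a pose let the fingers close. It gives the time, the measured TCP pose, the force and the opening at its end, in the units of the state.
- read_state(): the state, without advancing time (a new reading comes with each control period).
- get_image(name): name is "scene" or "side" or "wrist"; returns a dict with "frame" (384x512x3 uint8, red, green, blue), "depth" (384x512 float32, mm along the optical axis (not along the pixel's ray), 0 where there is no reading), "mtx" (3x3 intrinsics, pixels), "k1" (the pictures are not rectified: a ray, as slopes to the right and down, at radius r is drawn at 1 + k1 r^2 times it, then the intrinsics apply), "world_to_cam" (4x4, takes a point from world to camera coordinates). Camera axes: x right, y up, looking along -z (the intrinsics and any distortion apply to the point x, -y, -z); pixel columns grow to the right and rows downward; lengths in mm; the calibration is good to about 2 mm. A picture is of the moment at which its call begins.
- job_done(): hands the job in, once; it reports no verdict.
The state is a dict: "clock": time; "joints": joint angles; "joint_vel": joint speeds; "joint_efforts": joint torques, N m; "position": TCP position; "ee_rot": TCP orientation; "contact_force": force on the tool from outside, world axes, zero at the start; "wrist_torque": the same for the moment, N m; "gripper_width": finger opening in mm.
Only numpy, scipy, OpenCV 4.12 (cv2) and the standard library are available. Lean on these libraries where they do the work, as an engineer would, in place of code of your own. Each camera call takes 0.05 s, during which the arm holds its last target.

### The job

The toy crane needs its counterweight: with the hook rod, fetch the steel weight that hangs deep inside the narrow beech tower and hang it on the hook at the crane's tail, then put the rod back in its tube so that it hangs there by its collar. Feel your way gently: hook and weight must never be pressed against tower or crane with more than about 5 N, for the soft beech dents. Keep the fingers off the weight and leave the locomotive, container, track pieces and buffer block where they are.

Things in the scene. Friction and masses are not known exactly. Their poses are not given: they have to be found in the camera images.
- rod_grip (a point): Hook rod, loose, 80 g, upright in the tube. Centre of its dark wooden grip, a block 28 (x) by 20 (y) by 60 mm (z). Below it an aluminium collar, 56 mm across, 4 mm thick, underside 34 mm below this point, rests on the tube's rim. The thin steel shank below is bent from use: its hook end sits up to 7 mm fore or aft (rod's x) of where rod puts it, differently each time; it does not give.
- rod: Same rod: origin on the axis at the collar's underside, z up, x the way the hook tips point. Hook, if unbent: two 4 mm wires at y = +7 and -7 mm hang at x = -4 from a cross wire 72 mm below the origin; at 105 mm below (wire centre, the bottom) they run forward to x = +3 and then turn up to the tips: centre x = +7.1, 94 mm below, radius 2 mm.
- tower: Beech tower, fixed: open-topped shaft 66 by 66, 140 mm tall, inside 50 by 50 (walls 8), a 10 mm slot in its +y and -y walls, foot plate 84 by 84 by 6. Origin on the table under its centre. The weight hangs on the far inner wall, whose face is at x = +25 mm. Hook tips brought against that wall are at the right place.
- tower_hook (a point): Seat of the 4 mm round-wire hook on the tower's far inner wall, 62 mm above the table (wire centre), 7 mm off the wall; the flat seat runs from 5 to 9 mm off it. Axes as the tower's. The wire stands out towards -x and turns up to its end: centre 14 mm off the wall, 67 mm high, top at 69 mm.
- weight_bar (a point): Counterweight, loose, 70 to 120 g: steel slab 38 (y) by 8 (x) by 28 mm (z) under a stirrup of 3 mm wire, 31 mm wide inside. Middle of the stirrup's level top bar (along y), 28 mm above the slab's top. At the start it lies on the tower hook's seat, 6 mm off the wall: tips go under the bar, one each side of that hook, then up between bar and wall, touching the wall or under 1.5 mm from it.
- weight: Same counterweight: origin at the centre of the slab's underside, 56 mm below the bar's centre, z up. Lifted by its bar 8 to 18 mm off a hook's seat, the stirrup passes the hook's turned-up end; it is free once 18 mm further from the wall. To hang it, do the reverse.
- crane: Wooden crane with a crank lever, fixed, 220 mm long, 161 mm tall. Origin on the table under the flat end face of its tail: face at x = 0, looking to -x, 40 mm wide, from 95 to 150 mm high. All but the tail hook lies at x above 0, the base plate beginning at x = 15 mm.
- crane_hook (a point): Seat of the crane's tail hook, at y = 0 on the tail face, 118 mm above the table (wire centre), 7 mm off the face. Axes as the crane's. Same wire and shape as the tower's hook, standing out towards -x: seat 5 to 9 mm off the face, turned-up end 14 mm off, 123 mm high, top at 125 mm. A bar resting on the seat has its centre 3.5 mm above it.
- tube: Beech tube, fixed, 116 mm tall, 56 mm outside and 48 mm inside diameter, open at the top, on a foot 76 mm across. Origin on the table on its axis. The rod hangs in it, hook down, the collar flat on the rim.
- loco: Chrome-finish aluminium locomotive, loose bystander, 116 by 38 by 61 mm; origin under its centre.
- container: Blue plastic freight container, loose bystander, 122 by 52 by 52 mm; origin under its centre.
- tracks: Stack of three beech track pieces, loose bystander, 152 by 42 by 36 mm; origin under its centre.
- buffer: Dark hard-silicone buffer block, loose bystander, 34 by 52 by 34 mm; origin under its centre.

How it is judged:
By the outcome, as a careful person would: the job done as asked, in the order asked, and still so for the second after the job is handed in, with the robot touching nothing.
It also fails if it takes over 72 s, if anything falls off the work surface, if the arm or the gripper's body presses on something with over 40 N, if the wrist force passes 120 N, or if a joint passes its speed limit or range.

## Working session

There is one attempt and no reset: what is moved stays moved. The work goes in short steps, Python scripts to look and compute and a tool call to move; the robot and the scene stay as the last step left them, time stands still between calls to the robot, and variables do not carry over. Pictures are saved under pics/ and viewed, and the job is handed in when it is done.

Besides the shell and the picture viewer there is one more tool, called by a JSON object that holds its "method" and its "body". play_rows: Moves the arm, as the interface text tells. Its arguments: {"type":"object","properties":{"targets":{"type":"array","items":{"type":"object","properties":{"gripper":{"type":"number"},"tx":{"type":"number","minimum":-1,"maximum":1},"ty":{"type":"number","minimum":-1,"maximum":1},"tz":{"type":"number","minimum":-1,"maximum":1},"spin":{"type":"number","minimum":-1,"maximum":1}}}}},"required":["targets"]}

```bash
mkdir -p pics
cat > h.py <<'E'
import numpy as np, cv2
from bench import read_state, get_image
def snap(n,fn):
    im=get_image(n); cv2.imwrite('pics/'+fn+'.png',im['frame'][:,:,::-1]); np.savez('pics/'+fn+'.npz',**{k:np.array(v) for k,v in im.items()}); return im
def load(fn): return dict(np.load('pics/'+fn+'.npz'))
def ray(im,u,v):
    K=im['mtx']; k1=float(im['k1']); d=np.array([k1,0,0,0],float)
    p=cv2.undistortPoints(np.array([[[u,v]]],float),K,d)[0,0]
    R=im['world_to_cam'][:3,:3]; t=im['world_to_cam'][:3,3]
    return -R.T@t, R.T@np.array([p[0],-p[1],-1.0])
def onz(im,u,v,z):
    o,d=ray(im,u,v); return o+d*(z-o[2])/d[2]
def cloud(im):
    h,w=im['depth'].shape; uu,vv=np.meshgrid(np.arange(w),np.arange(h))
    p=cv2.undistortPoints(np.stack([uu,vv],-1).reshape(-1,1,2).astype(float),im['mtx'],np.array([float(im['k1']),0,0,0]))[:,0]
    D=im['depth'].reshape(-1,1)
    c=np.hstack([p[:,:1]*D,-p[:,1:]*D,-D]); R=im['world_to_cam'][:3,:3]; t=im['world_to_cam'][:3,3]
    return ((c-t)@R).reshape(h,w,3)
def proj(im,P):
    R=im['world_to_cam'][:3,:3]; t=im['world_to_cam'][:3,3]; c=R@np.array(P,float)+t
    x,y=c[0]/-c[2],-c[1]/-c[2]; f=1+float(im['k1'])*(x*x+y*y); K=im['mtx']
    return np.array([K[0,0]*x*f+K[0,2],K[1,1]*y*f+K[1,2]])
E
python3 - <<'E'
from h import *
print(read_state())
for n in ['scene','side','wrist']:
    im=snap(n,n+'0'); print(n,im['mtx'].tolist(),im['k1'],np.linalg.inv(im['world_to_cam']).round(3).tolist())
E
```

```text
{'clock': 0.0, 'joints': array([ 2.58578711e-01,  3.85560093e-01,  6.60682356e-03, -5.23367372e-04,
       -1.19398180e+00, -2.58613548e-01]), 'joint_vel': array([-0.00027216,  0.00030906, -0.00066809, -0.00046098,  0.00141186,
        0.00014757]), 'joint_efforts': array([-9.55001960e-04, -3.92286408e+01,  1.88399577e+01,  4.18616563e+00,
       -4.72148502e-03,  8.27910434e-07]), 'position': array([6.24362603e+02, 9.31899957e-03, 2.08908441e+02]), 'ee_rot': array([-0.70702576,  0.70718694,  0.00074789, -0.0008021 ]), 'contact_force': array([-0.15867072,  0.26888714, -0.36123265]), 'wrist_torque': array([-0.03504928,  0.0033522 ,  0.0123288 ]), 'gripper_width': 85.46721151158759}
scene [[430.0706694233517, 0.0, 256.47445843018625], [0.0, 430.0706694233517, 185.102074601558], [0.0, 0.0, 1.0]] -0.10384022738507193 [[-0.762, -0.383, 0.522, 1054.311], [0.648, -0.437, 0.624, 608.441], [-0.011, 0.814, 0.581, 669.831], [0.0, 0.0, 0.0, 1.0]]
side [[387.32956502093674, 0.0, 259.77922113518315], [0.0, 387.32956502093674, 192.99746842788184], [0.0, 0.0, 1.0]] -0.1010490827200846 [[-0.864, 0.28, -0.419, 231.82], [-0.503, -0.441, 0.743, 595.592], [0.023, 0.853, 0.522, 525.25], [0.0, 0.0, 0.0, 1.0]]
wrist [[273.4798705440541, 0.0, 254.20552330197066], [0.0, 273.4798705440541, 193.0709587171797], [0.0, 0.0, 1.0]] -0.01991982718511359 [[-1.0, -0.0, 0.003, 623.769], [-0.0, -0.952, -0.305, -78.928], [0.003, -0.305, 0.952, 373.055], [0.0, 0.0, 0.0, 1.0]]
```

View pics/scene0.png

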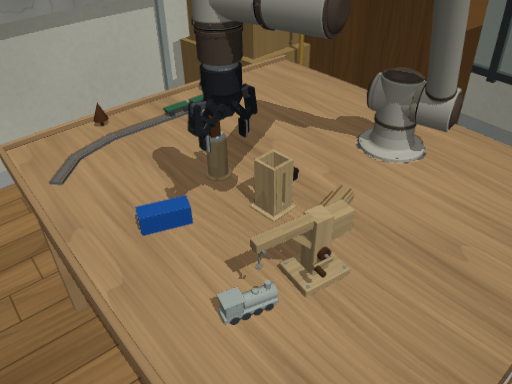

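View pics/side0.png

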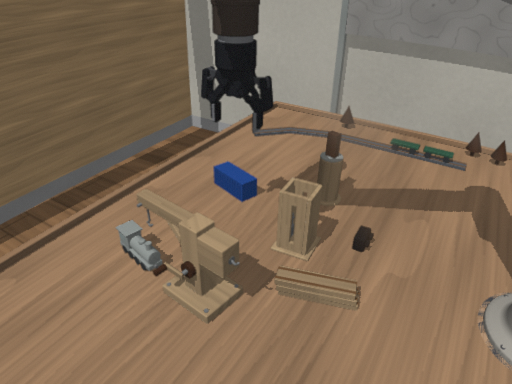

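View pics/wrist0.png

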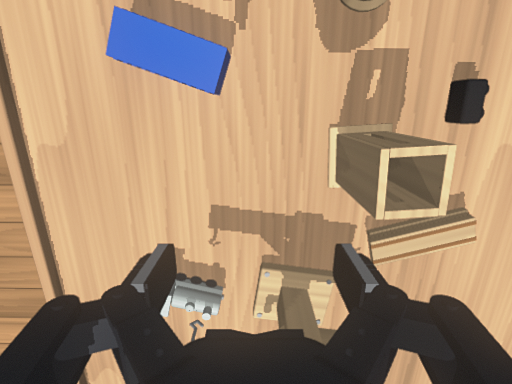

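Run:
```python
from h import *
# orthographic top-down height/colour map from three clouds
for n in ['scene0','side0','wrist0']:
    im=load(n); c=cloud(im); d=im['depth']
    print(n,(d>0).mean())
    # 1px=1mm ; x 300..800 -> row, y -420..250 -> col
    H=np.zeros((600,700,3),np.uint8); Z=np.full((600,700),-1e9)
    P=c[d>0]; C=im['frame'][d>0]
    for p,q in zip(P,C):
        r=int(800-p[0]); k=int(250-p[1])
        if 0<=r<600 and 0<=k<700 and p[2]<175 and p[2]>Z[r,k]: Z[r,k]=p[2]; H[r,k]=q
    hz=np.clip(Z,0,170)
    cm=cv2.applyColorMap((hz*1.5).astype(np.uint8),cv2.COLORMAP_JET); cm[Z<-100]=0
    cv2.imwrite(f'pics/top_{n}.png',cm)
for n in ['scene0','side0','wrist0']:
    im=load(n)
    x={'scene0':(180,90,380,300),'side0':(110,120,400,330),'wrist0':(280,0,512,260)}[n]
    a=im['frame'][x[1]:x[3],x[0]:x[2],::-1]; s=min(800/a.shape[1],600/a.shape[0]); cv2.imwrite(f'pics/z_{n}.png',cv2.resize(a,None,fx=s,fy=s,interpolation=cv2.INTER_CUBIC)); print(n,s,x)
```

```text
scene0 0.996063232421875
side0 0.9961802164713541
wrist0 0.9960479736328125
scene0 2.857142857142857 (180, 90, 380, 300)
side0 2.7586206896551726 (110, 120, 400, 330)
wrist0 2.3076923076923075 (280, 0, 512, 260)
```

Run:
```python
import cv2,numpy as np
a=[cv2.imread(f'pics/top_{n}0.png') for n in ['scene','side']]
cv2.imwrite('pics/tops.png',cv2.resize(np.hstack(a),(800,343),interpolation=cv2.INTER_AREA))
```

```text
(no output)
```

View pics/top_side0.png

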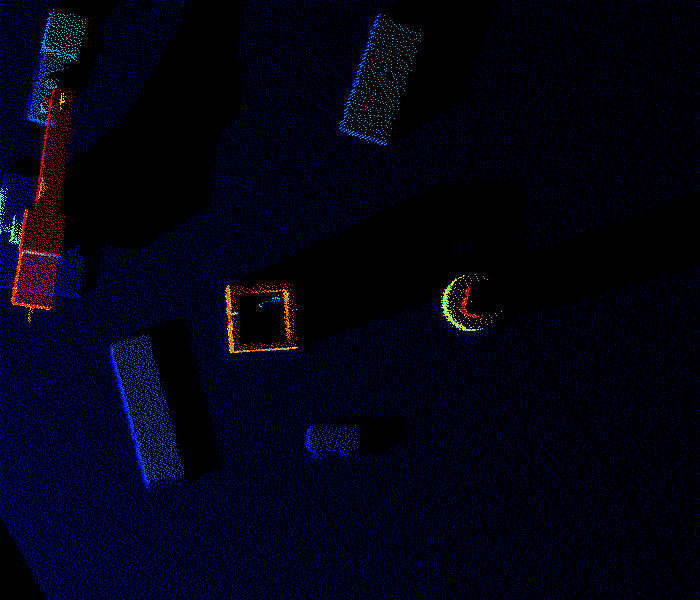

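View pics/top_scene0.png

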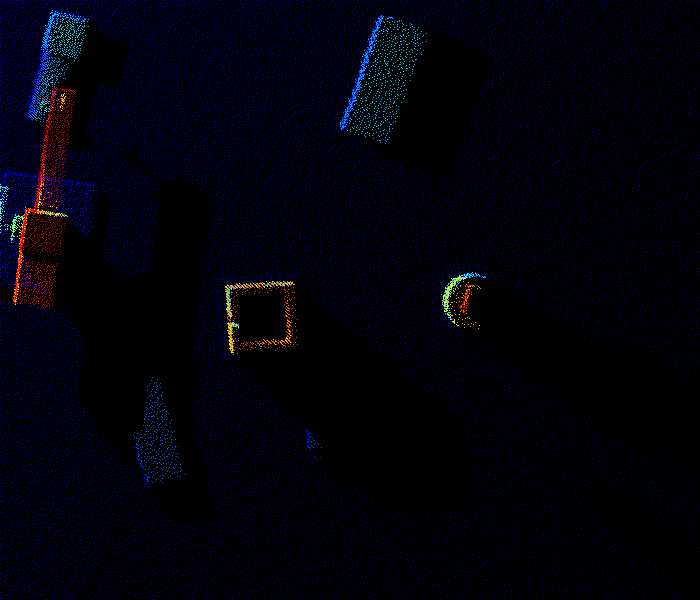

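View pics/z_side0.png

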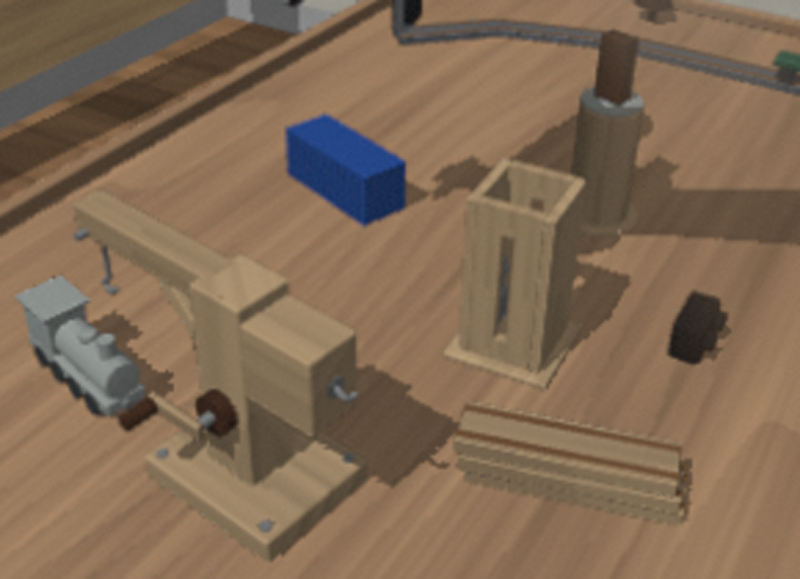

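View pics/z_scene0.png

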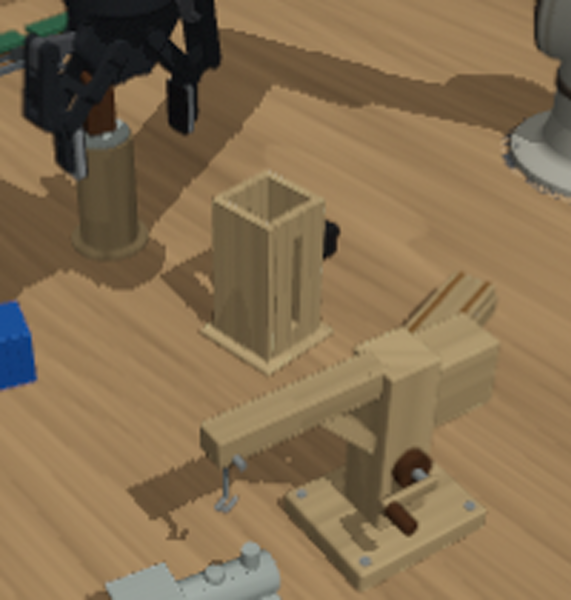

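View pics/z_wrist0.png

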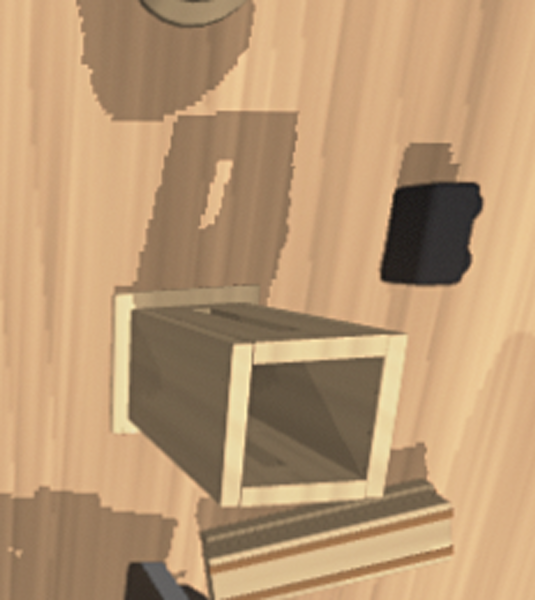

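```bash
cat >> h.py <<'E'
def sel(im,lo,hi):
    c=cloud(im); m=(im['depth']>0)
    for i in range(3): m&=(c[...,i]>lo[i])&(c[...,i]<hi[i])
    return c,m
E
python3 - <<'E'
from h import *
for n in ['scene0','side0','wrist0']:
    im=load(n)
    c,m=sel(im,(430,-70,137),(535,45,143)); P=c[m]
    if len(P)>20: print(n,'tower',len(P),cv2.minAreaRect(P[:,:2].astype(np.float32)),np.median(P[:,2]))
    c,m=sel(im,(430,-70,20),(535,45,120)); 
    fr=im['frame'].astype(int); g=m&(abs(fr[...,0]-fr[...,2])<18)
    if g.sum(): print('  grey in tower',g.sum(),c[g].min(0).round(),c[g].max(0).round(),np.median(c[g],0).round(1))
    c,m=sel(im,(460,-265,110),(540,-180,125)); P=c[m]
    if len(P)>20: print('  rim/collar',len(P),P.mean(0).round(1),P.min(0).round(1),P.max(0).round(1),cv2.minEnclosingCircle(P[:,:2].astype(np.float32)))
    c,m=sel(im,(460,-265,124),(540,-180,200)); P=c[m]
    if len(P)>20: print('  grip',len(P),P.mean(0).round(1),P.max(0).round(1), cv2.minAreaRect(P[P[:,2]>178][:,:2].astype(np.float32)) if (P[:,2]>178).sum()>5 else '')
    c,m=sel(im,(460,150,144),(800,260,154)); P=c[m]
    if len(P)>20: print('  crane150',len(P),cv2.minAreaRect(P[:,:2].astype(np.float32)),P.min(0).round(1),P.max(0).round(1))
    c,m=sel(im,(440,150,100),(492,270,130)); P=c[m]; print('  hook',len(P),P.round(1).tolist()[:40])
E
```

```text
scene0 tower 254 ((482.92449951171875, -12.907344818115234), (69.45248413085938, 69.44512176513672), 3.6646530628204346) 139.90297276896152
  rim/collar 144 [ 500.7 -207.4  118.5] [ 471.6 -229.6  110. ] [ 524.6 -193.3  125. ] ((498.104248046875, -219.14117431640625), 28.019412994384766)
  grip 139 [ 501.8 -217.1  145.4] [ 515.1 -208.5  181.8] ((509.03961181640625, -225.68324279785156), (14.4744234085083, 7.707986831665039), 55.6046257019043)
  crane150 663 ((602.6707763671875, 206.0777130126953), (40.051170349121094, 220.058837890625), 84.23750305175781) [492.  175.3 144. ] [711.6 236.  153.9]
  hook 0 []
side0 tower 332 ((482.1458740234375, -11.59368896484375), (66.25930786132812, 67.99891662597656), 2.7464752197265625) 139.5311742143426
  grey in tower 43 [493. -38.  21.] [505.  -9.  69.] [499.2 -24.6  38.5]
  rim/collar 213 [ 494.2 -211.6  117.6] [ 469.4 -251.2  110.1] [ 525.8 -193.   124.7] ((496.20526123046875, -222.40054321289062), 29.811098098754883)
  grip 323 [ 495.9 -217.6  154.9] [ 513.7 -210.2  180.8] ((498.0771789550781, -223.03878784179688), (17.107275009155273, 25.6738
[... 572 characters left out ...]
1.7, 200.0, 111.1], [491.8, 219.5, 123.6], [491.6, 217.1, 121.9], [491.7, 200.0, 109.0], [490.0, 219.4, 122.3], [489.5, 217.4, 121.0], [491.9, 205.5, 110.9], [491.3, 200.6, 107.5], [491.8, 219.6, 119.5], [490.2, 219.3, 120.1], [488.7, 218.7, 120.3], [487.5, 217.8, 120.2], [482.5, 219.6, 123.9], [480.3, 220.2, 125.3], [479.2, 219.0, 125.0], [489.1, 221.0, 119.8], [487.6, 220.3, 120.0], [485.7, 220.5, 121.0], [482.9, 221.8, 123.3], [481.8, 220.7, 123.0], [479.2, 221.8, 125.1], [478.0, 220.8, 124.9], [487.5, 220.6, 118.1], [485.0, 221.5, 120.0]]
wrist0 tower 2511 ((480.2886657714844, -13.524829864501953), (68.04112243652344, 66.06234741210938), 3.7118706703186035) 140.06927277290154
  hook 0 []
```

{"method": "play_rows", "body": {"targets": [{"tx": 0.4,"ty": 0.25,"tz": -0.2,"gripper": -1},{"tx": 0.8,"ty": 0.508,"tz": -0.36,"gripper": -1},{"tx": 0.8,"ty": 0.508,"tz": -0.36,"gripper": -1},{"tx": 0.8,"ty": 0.508,"tz": -0.36,"gripper": -1},{"tx": 0.8,"ty": 0.508,"tz": -0.36,"gripper": -1},{"tx": 0.8,"ty": 0.508,"tz": -0.36,"gripper": -1},{"tx": 0.8,"ty": 0.508,"tz": -0.36,"gripper": -1}]}}

```text
invalid input
```

Run:
```python
from h import *
im=snap('wrist','w1'); im2=snap('scene','s1'); im3=snap('side','d1')
a=np.vstack([im['frame'],]) ; cv2.imwrite('pics/w1b.png',cv2.resize(a[:,:,::-1],(768,576)))
for n in ['w1','s1','d1']:
    im=load(n)
    c,m=sel(im,(460,-265,174),(540,-180,186)); P=c[m]; print(n,len(P))
    if len(P)>10: print('grip',cv2.minAreaRect(P[:,:2].astype(np.float32)),np.median(P[:,2]))
    c,m=sel(im,(460,-265,117),(540,-180,123)); P=c[m]
    if len(P)>10: print('collar',cv2.minEnclosingCircle(P[:,:2].astype(np.float32)),np.median(P[:,2]))
    c,m=sel(im,(430,-70,137),(535,45,143)); P=c[m]
    if len(P)>20: print(n,'tower',len(P),cv2.minAreaRect(P[:,:2].astype(np.float32)),np.median(P[:,2]))
s=read_state(); print(s['position'],s['contact_force'])
```

```text
w1 0
w1 tower 2515 ((480.1290588378906, -13.600337982177734), (67.92762756347656, 66.249267578125), 3.3107166290283203) 140.07841571359714
s1 14
grip ((508.67669677734375, -226.42735290527344), (13.781264305114746, 7.987967014312744), 54.82882308959961) 180.23073897385973
collar ((497.330810546875, -219.62489318847656), 27.55229949951172) 120.3931499153715
s1 tower 250 ((483.1407470703125, -12.492393493652344), (66.46112823486328, 69.55461120605469), 3.444789409637451) 140.07468329986932
d1 61
grip ((498.24578857421875, -223.24313354492188), (19.7125301361084, 28.593204498291016), 79.28152465820312) 178.5100939748106
collar ((497.9067077636719, -223.83294677734375), 28.42063331604004) 119.06387623978557
d1 tower 326 ((482.3327331542969, -12.680912017822266), (66.05258178710938, 71.22675323486328), 3.646831750869751) 139.48194384821903
[6.24799782e+02 9.81465615e-03 2.09649630e+02] [ 0.51354441 -0.01129674  0.53296835]
```

View pics/w1b.png

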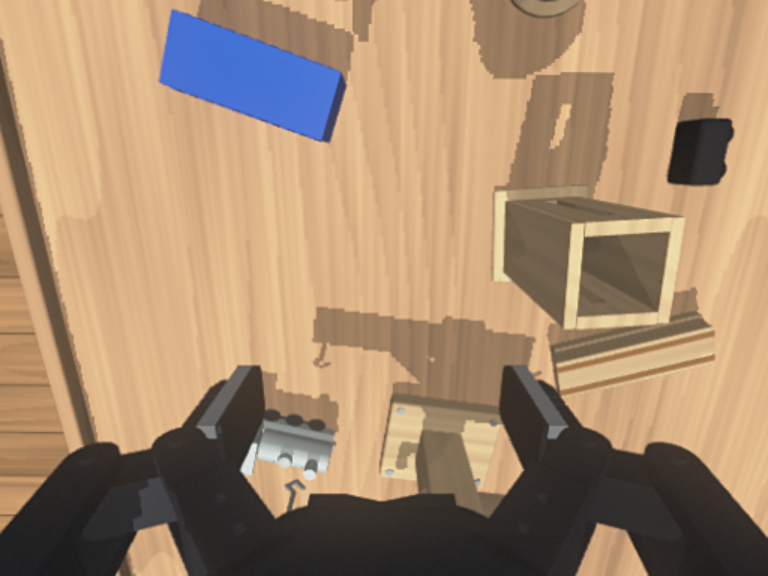

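{"method": "play_rows", "body": {"targets": [{"tx": 0.4,"ty": 0.25,"tz": -0.2,"spin": 0,"gripper": -1},{"tx": 0.8,"ty": 0.508,"tz": -0.36,"spin": 0,"gripper": -1},{"tx": 0.8,"ty": 0.508,"tz": -0.36,"spin": 0,"gripper": -1},{"tx": 0.8,"ty": 0.508,"tz": -0.36,"spin": 0,"gripper": -1},{"tx": 0.8,"ty": 0.508,"tz": -0.36,"spin": 0,"gripper": -1},{"tx": 0.8,"ty": 0.508,"tz": -0.36,"spin": 0,"gripper": -1}]}}

```text
clock: 1.05
position: [497.7, -200.0, 299.9]
ee_rot: [-0.707, 0.707, 0.0, 0.0]
contact_force: [-0.1, 0.9, -0.9]
gripper_width: 85.5
```

```bash
cat > m.py <<'E'
from h import *
import sys
k=sys.argv[1]
for n,p in [('wrist','w'),('scene','s'),('side','d')]:
    im=snap(n,p+k)
    if p=='w': cv2.imwrite('pics/w'+k+'b.png',cv2.resize(im['frame'][:,:,::-1],(768,576)))
    c,m=sel(im,(460,-265,174),(540,-180,186)); P=c[m]; print(n,len(P))
    if len(P)>10: print('grip',cv2.minAreaRect(P[:,:2].astype(np.float32)),np.median(P[:,2]))
    c,m=sel(im,(460,-265,117),(540,-180,123)); P=c[m]
    if len(P)>10: print('collar',cv2.minEnclosingCircle(P[:,:2].astype(np.float32)),np.median(P[:,2]))
    c,m=sel(im,(430,-70,137),(535,45,143)); P=c[m]
    if len(P)>20: print('tower',len(P),cv2.minAreaRect(P[:,:2].astype(np.float32)),np.median(P[:,2]))
s=read_state(); print(s['clock'],s['position'],s['ee_rot'],s['contact_force'])
E
python3 m.py 2
```

```text
wrist 495
grip ((495.9402160644531, -225.7672576904297), (19.887039184570312, 27.83068084716797), 75.28909301757812) 180.0590757009816
collar ((495.4471130371094, -225.35726928710938), 28.269716262817383) 120.29298334960721
tower 882 ((479.49334716796875, -13.375823974609375), (65.9933853149414, 68.89918518066406), 3.328040838241577) 139.98379900339938
scene 62
grip ((500.1200866699219, -223.4646453857422), (21.533334732055664, 27.74692153930664), 75.53153228759766) 179.68334501632683
collar ((499.5943603515625, -223.4965362548828), 29.625274658203125) 120.32714469764653
tower 261 ((483.52569580078125, -12.28472900390625), (66.44161987304688, 69.10594177246094), 4.2012810707092285) 139.97851972714676
side 65
grip ((497.67584228515625, -223.8526611328125), (22.1864013671875, 27.98284912109375), 69.7565689086914) 178.8310937332211
collar ((497.56646728515625, -224.34774780273438), 29.189998626708984) 119.05387827060079
tower 329 ((482.47021484375, -12.091053009033203), (66.54011535644531, 68.6753921508789), 3.730783462524414) 139.63941342036856
1.2 [ 498.33222823 -198.99189535  299.00113763] [ 7.07622771e-01 -7.06589837e-01 -7.81228220e-04  4.54133485e-04] [ 0.42929886 -0.39122399  0.18424481]
```

View pics/w2b.png

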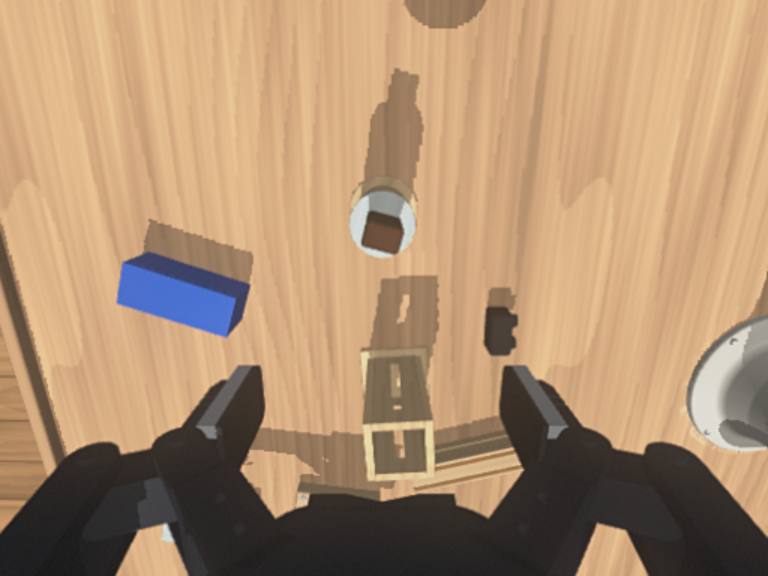

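{"method": "play_rows", "body": {"targets": [{"tx": 0.098,"ty": 0,"tz": 0.1,"spin": 0.2,"gripper": -1},{"tx": 0.098,"ty": 0,"tz": 0.25,"spin": 0.327,"gripper": -1},{"tx": 0.098,"ty": 0,"tz": 0.4,"spin": 0.327,"gripper": -1},{"tx": 0.098,"ty": 0,"tz": 0.52,"spin": 0.327,"gripper": -1},{"tx": 0.098,"ty": 0,"tz": 0.608,"spin": 0.327,"gripper": -1},{"tx": 0.098,"ty": 0,"tz": 0.608,"spin": 0.327,"gripper": -1},{"tx": 0.098,"ty": 0,"tz": 0.608,"spin": 0.327,"gripper": -1}]}}

```text
clock: 2.08
position: [499.0, -224.2, 148.6]
ee_rot: [-0.611, 0.791, -0.001, 0.0]
contact_force: [0.4, -0.4, 0.5]
gripper_width: 85.4
```

Run:
```python
from h import *
s=read_state(); print(s['clock'],s['position'],s['ee_rot'],s['contact_force'],s['gripper_width'])
a=snap('wrist','w3'); b=snap('side','d3')
A=a['frame'][150:384,100:412]; B=b['frame'][60:250,230:440]
A=cv2.resize(A,(400,300));B=cv2.resize(B,(400,362))[:300]
cv2.imwrite('pics/v3.png',np.hstack([A,B])[:,:,::-1])
```

```text
2.075 [ 498.96544702 -224.1562968   148.62044111] [-6.11282898e-01  7.91411993e-01 -5.04700844e-04  1.49119293e-04] [ 0.35336684 -0.38146891  0.4665295 ] 85.39442632668087
```

View pics/v3.png

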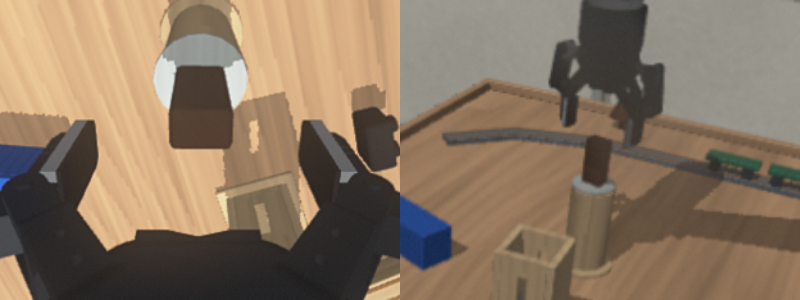

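Run:
```python
from h import *
for n in ['d3','w3']:
    im=load(n); print(np.linalg.inv(im['world_to_cam'])[:3,3])
    c,m=sel(im,(420,-300,121),(580,-150,330)); fr=im['frame'].astype(int)
    dark=m&(fr.sum(2)<130)
    P=c[m]; 
    for lo in range(120,330,15):
        q=P[(P[:,2]>=lo)&(P[:,2]<lo+15)]
        if len(q): print(n,lo,len(q),q.min(0).round(),q.max(0).round())
```

```text
[231.82011784 595.59230984 525.24974881]
d3 120 70 [ 483. -227.  121.] [ 513. -210.  134.]
d3 135 78 [ 482. -230.  135.] [ 514. -211.  150.]
d3 150 82 [ 483. -230.  150.] [ 513. -210.  165.]
d3 165 103 [ 483. -232.  165.] [ 513. -211.  180.]
d3 180 70 [ 446. -247.  180.] [ 554. -201.  195.]
d3 195 109 [ 445. -246.  195.] [ 556. -199.  210.]
d3 210 108 [ 445. -246.  210.] [ 556. -198.  225.]
d3 225 214 [ 425. -250.  225.] [ 575. -193.  240.]
d3 240 354 [ 427. -255.  240.] [ 574. -191.  255.]
d3 255 317 [ 428. -252.  255.] [ 572. -192.  270.]
d3 270 418 [ 430. -249.  270.] [ 571. -193.  285.]
d3 285 188 [ 433. -248.  285.] [ 563. -186.  300.]
d3 300 241 [ 462. -233.  300.] [ 535. -183.  315.]
d3 315 252 [ 462. -231.  315.] [ 533. -184.  330.]
[ 478.10098743 -300.47045426  312.66741681]
w3 120 394 [ 470. -253.  121.] [ 522. -208.  135.]
w3 135 328 [ 481. -239.  135.] [ 508. -229.  150.]
w3 150 423 [ 481. -239.  150.] [ 508. -229.  165.]
w3 165 1358 [ 481. -239.  165.] [ 511. -215.  180.]
w3 180 1463 [ 442. -248.  180.] [ 550. -203.  195.]
w3 195 1797 [ 441. -249.  195.] [ 551. -202.  210.]
w3 210 1882 [ 438. -250.  210.] [ 557. -203.  225.]
w3 225 8413 [ 423. -256.  225.] [ 569. -197.  240.]
w3 240 13528 [ 423. -256.  240.] [ 568. -197.  255.]
w3 255 10598 [ 425. -255.  255.] [ 564. -212.  270.]
```

Run:
```python
import bench
t=bench.tcp_to_tips
try: print(t())
except Exception as e: print(t,e)
from h import *
im=load('d3')
c,m=sel(im,(420,-300,170),(470,-150,205)); print(c[m][c[m][:,2].argsort()][:8].round(1))
c,m=sel(im,(530,-300,170),(580,-150,205)); print(c[m][c[m][:,2].argsort()][:8].round(1))
im=load('side0')
c,m=sel(im,(520,-100,150),(720,100,320)); P=c[m]
for lo in range(150,300,10):
    q=P[(P[:,2]>=lo)&(P[:,2]<lo+10)]
    if len(q): print(lo,len(q),q.min(0).round(),q.max(0).round())
```

```text
14.0 'float' object is not callable
[[ 454.1 -206.1  183.1]
 [ 451.5 -212.   184. ]
 [ 453.  -208.9  184.8]
 [ 450.5 -215.3  185.6]
 [ 454.2 -205.1  185.8]
 [ 455.9 -202.8  186.2]
 [ 451.9 -212.   186.4]
 [ 457.6 -201.   186.5]]
[[ 540.1 -243.   182.9]
 [ 542.5 -229.9  184.1]
 [ 540.1 -236.4  185.1]
 [ 545.3 -224.   185.4]
 [ 543.  -224.5  185.8]
 [ 541.3 -232.6  186.1]
 [ 539.7 -241.3  186.1]
 [ 549.1 -226.7  186.2]]
240 43 [572.  -9. 243.] [673.  13. 250.]
250 98 [569. -11. 250.] [681.  14. 260.]
260 103 [569. -11. 260.] [681.  13. 270.]
270 114 [568. -12. 270.] [682.  14. 280.]
280 107 [554. -13. 280.] [692.  14. 290.]
290 259 [551. -13. 290.] [701.  15. 300.]
```

{"method": "play_rows", "body": {"targets": [{"tx": 0,"ty": 0,"tz": 0.04,"spin": 0,"gripper": -1},{"tx": 0,"ty": 0,"tz": 0.08,"spin": 0,"gripper": -1},{"tx": 0,"ty": 0,"tz": 0.11,"spin": 0,"gripper": -1},{"tx": 0,"ty": 0,"tz": 0.14,"spin": 0,"gripper": -1},{"tx": 0,"ty": 0,"tz": 0.14,"spin": 0,"gripper": -1}]}}

```text
clock: 2.8
position: [497.5, -224.4, 112.2]
ee_rot: [-0.611, 0.792, 0.001, -0.001]
contact_force: [1.1, -0.2, -0.2]
gripper_width: 85.0
```

```bash
cat > v.py <<'E'
from h import *
import sys
k=sys.argv[1]
s=read_state(); print(s['clock'],s['position'].round(2),s['ee_rot'].round(4),s['contact_force'].round(2),s['wrist_torque'].round(3),round(s['gripper_width'],1))
a=snap('wrist','w'+k); b=snap('side','d'+k); c=snap('scene','s'+k)
def crop(im,cx,cy,w,h,W,H):
    x0=int(np.clip(cx-w/2,0,512-w)); y0=int(np.clip(cy-h/2,0,384-h)); return cv2.resize(im['frame'][y0:y0+h,x0:x0+w],(W,H),interpolation=cv2.INTER_CUBIC)
p=s['position']+[0,0,float(sys.argv[2]) if len(sys.argv)>2 else 0]
pb=proj(b,p); pc=proj(c,p)
o=np.hstack([np.vstack([cv2.resize(a['frame'],(266,200)),crop(a,256,230,240,180,266,200)]),crop(b,*pb,120,180,267,400),crop(c,*pc,120,180,267,400)])
cv2.imwrite('pics/v'+k+'.png',o[:,:,::-1])
E
python3 v.py 4 40
```

```text
2.8 [ 497.46 -224.39  112.16] [-6.107e-01  7.919e-01  7.000e-04 -6.000e-04] [ 1.07 -0.15 -0.21] [ 0.009 -0.008 -0.072] 85.0
```

View pics/v4.png

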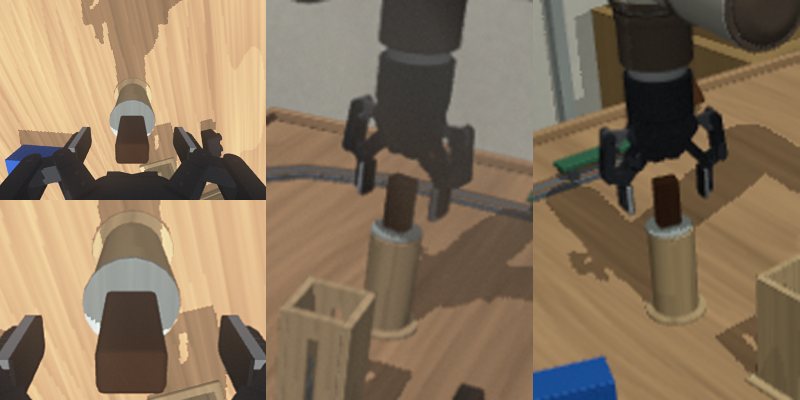

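{"method": "play_rows", "body": {"targets": [{"tx": 0,"ty": 0,"tz": 0,"spin": 0,"gripper": -0.3},{"tx": 0,"ty": 0,"tz": 0,"spin": 0,"gripper": 0.1},{"tx": 0,"ty": 0,"tz": 0,"spin": 0,"gripper": 0.4},{"tx": 0,"ty": 0,"tz": 0,"spin": 0,"gripper": 0.7},{"tx": 0,"ty": 0,"tz": 0,"spin": 0,"gripper": 1},{"tx": 0,"ty": 0,"tz": 0,"spin": 0,"gripper": 1},{"tx": 0,"ty": 0,"tz": 0,"spin": 0,"gripper": 1}]}}

```text
clock: 3.82
position: [498.2, -224.5, 113.2]
ee_rot: [-0.611, 0.792, -0.0, 0.0]
contact_force: [-0.4, 0.4, 1.9]
gripper_width: 27.4
```

```bash
python3 v.py 5 40
python3 - <<'E'
from h import *
for n in ['d5','w5']:
    im=load(n)
    c,m=sel(im,(440,-300,121),(560,-150,190)); P=c[m]
    for lo in range(120,190,5):
        q=P[(P[:,2]>=lo)&(P[:,2]<lo+5)]
        if len(q): print(n,lo,len(q),q.min(0).round(),q.max(0).round())
E
```

```text
3.825 [ 498.17 -224.52  113.25] [-6.108e-01  7.918e-01 -2.000e-04  1.000e-04] [-0.43  0.41  1.94] [0.134 0.074 0.001] 27.4
d5 120 17 [ 484. -230.  121.] [ 512. -211.  125.]
d5 125 27 [ 484. -229.  125.] [ 513. -212.  130.]
d5 130 24 [ 479. -226.  130.] [ 515. -211.  135.]
d5 135 28 [ 477. -227.  136.] [ 519. -208.  140.]
d5 140 41 [ 473. -225.  140.] [ 526. -209.  145.]
d5 145 39 [ 471. -225.  145.] [ 526. -209.  150.]
d5 150 51 [ 472. -225.  150.] [ 527. -207.  155.]
d5 155 43 [ 470. -225.  155.] [ 527. -205.  160.]
d5 160 45 [ 471. -225.  160.] [ 528. -208.  165.]
d5 165 45 [ 471. -226.  165.] [ 526. -209.  170.]
d5 170 44 [ 471. -223.  170.] [ 524. -207.  175.]
d5 175 70 [ 462. -238.  175.] [ 535. -204.  180.]
d5 180 64 [ 453. -240.  180.] [ 545. -200.  185.]
d5 185 77 [ 452. -245.  185.] [ 549. -199.  190.]
w5 120 242 [ 470. -254.  121.] [ 523. -215.  125.]
w5 125 166 [ 481. -239.  125.] [ 508. -230.  130.]
w5 130 163 [ 481. -239.  130.] [ 508. -230.  135.]
w5 135 205 [ 475. -241.  135.] [ 514. -230.  140.]
w5 140 359 [ 470. -241.  140.] [ 521. -225.  145.]
w5 145 424 [ 469. -241.  145.] [ 521. -224.  150.]
w5 150 489 [ 469. -241.  150.] [ 522. -225.  155.]
w5 155 534 [ 469. -241.  155.] [ 522. -225.  160.]
w5 160 559 [ 469. -242.  160.] [ 521. -225.  165.]
w5 165 535 [ 469. -241.  165.] [ 521. -225.  170.]
w5 170 814 [ 467. -243.  170.] [ 518. -211.  175.]
w5 175 2208 [ 455. -246.  175.] [ 534. -212.  180.]
w5 180 2082 [ 450. -249.  180.] [ 538. -213.  185.]
w5 185 2223 [ 447. -249.  185.] [ 545. -204.  190.]
```

View pics/v5.png

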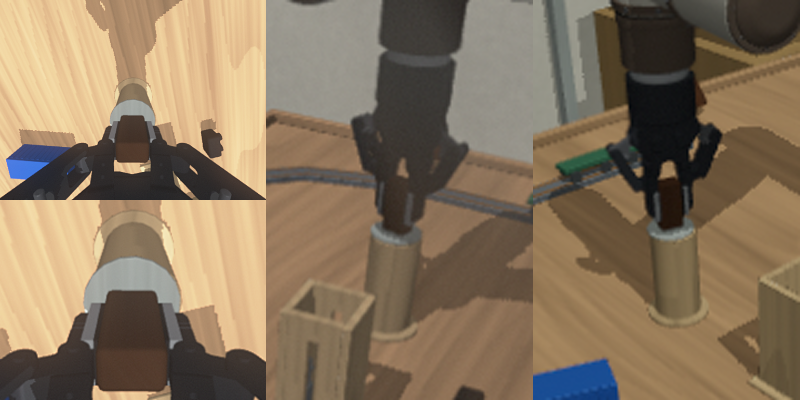

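{"method": "play_rows", "body": {"targets": [{"tx": 0,"ty": 0,"tz": -0.03,"spin": 0,"gripper": 1},{"tx": 0,"ty": 0,"tz": -0.1,"spin": 0,"gripper": 1},{"tx": 0,"ty": 0,"tz": -0.2,"spin": 0,"gripper": 1},{"tx": 0,"ty": 0,"tz": -0.32,"spin": 0,"gripper": 1},{"tx": 0,"ty": 0,"tz": -0.45,"spin": 0,"gripper": 1},{"tx": 0,"ty": 0,"tz": -0.55,"spin": 0,"gripper": 1},{"tx": 0,"ty": 0,"tz": -0.6,"spin": 0,"gripper": 1},{"tx": 0,"ty": 0,"tz": -0.6,"spin": 0,"gripper": 1},{"tx": 0,"ty": 0,"tz": -0.6,"spin": 0,"gripper": 1}]}}

```text
clock: 5.1
position: [497.3, -224.2, 261.6]
ee_rot: [-0.611, 0.792, 0.001, -0.001]
contact_force: [0.4, 0.1, -1.4]
gripper_width: 27.3
```

```bash
python3 v.py 6 -50
```

```text
5.1 [ 497.26 -224.2   261.56] [-6.106e-01  7.919e-01  1.200e-03 -7.000e-04] [ 0.38  0.09 -1.45] [ 0.004  0.049 -0.062] 27.3
```

View pics/v6.png

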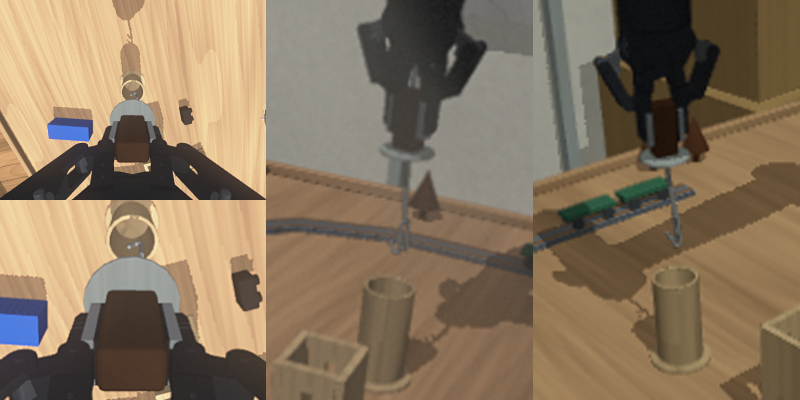

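Run:
```python
from h import *
out=[]
for n in ['d6','s6']:
    im=load(n); u=proj(im,[498,-224.5,200]); print(n,u)
    x0,y0=int(u[0]-25),int(u[1]-37); out.append(cv2.resize(im['frame'][y0:y0+75,x0:x0+50],(400,600),interpolation=cv2.INTER_NEAREST)); print(x0,y0)
    for lab,P in dict(org=[498,-224.5,266],bot=[498,-224.5,161]).items(): print(lab,proj(im,P))
cv2.imwrite('pics/h6.png',np.hstack(out)[:,:,::-1])
```

```text
d6 [335.50588513 124.35498149]
310 87
org [338.95801422  96.66256725]
bot [333.5421017  139.84633079]
s6 [212.78711767 108.227064  ]
187 71
org [210.99815783  83.66726996]
bot [213.8033679  122.01532224]
```

View pics/h6.png

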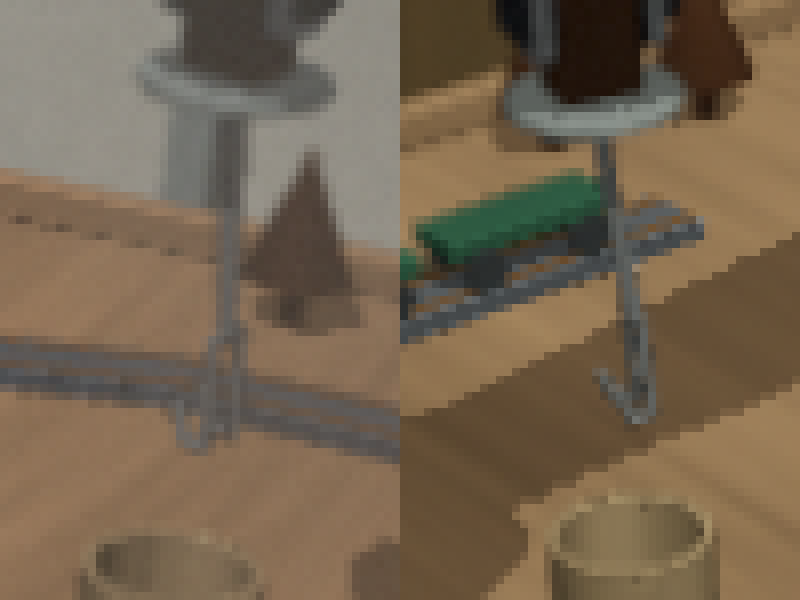

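Run:
```python
from h import *
a=np.radians(-14.7); R=np.array([[np.cos(a),-np.sin(a),0],[np.sin(a),np.cos(a),0],[0,0,1]])
o=np.array([498,-224.5,266])
for n in ['d6','s6']:
    im=load(n)
    c,m=sel(im,(440,-290,263),(560,-160,272)); P=c[m]; print(n,'collar',cv2.minEnclosingCircle(P[:,:2].astype(np.float32)),np.median(P[:,2]))
    for lab,q in dict(top=(0,0,-3),mid=(0,0,-40),cross=(-4,0,-72),botmid=(-.5,0,-107),tipR=(7.1,-7,-92),tipL=(7.1,7,-92),botR=(-.5,-7,-107),botL=(-.5,7,-107)).items(): print(lab,proj(im,o+R@np.array(q)).round(1), 'dpx/dx10',(proj(im,o+R@(np.array(q)+[10,0,0]))-proj(im,o+R@np.array(q))).round(1))
```

```text
d6 collar ((496.8068542480469, -222.44532775878906), 27.406198501586914) 267.5949735612413
top [338.8  98. ] dpx/dx10 [-3.7 -1.1]
mid [336.8 113.7] dpx/dx10 [-3.6 -1.2]
cross [336.6 127.3] dpx/dx10 [-3.5 -1.2]
botmid [333.6 140.7] dpx/dx10 [-3.4 -1.3]
tipR [333.5 133.1] dpx/dx10 [-3.4 -1.2]
tipL [330.  134.6] dpx/dx10 [-3.4 -1.3]
botR [335.3 139.9] dpx/dx10 [-3.4 -1.3]
botL [331.9 141.5] dpx/dx10 [-3.4 -1.3]
s6 collar ((498.8840637207031, -225.1636199951172), 27.900943756103516) 270.050167461083
top [211.1  84.8] dpx/dx10 [-3.8  0.7]
mid [212.1  98.7] dpx/dx10 [-3.8  0.8]
cross [214.4 110.1] dpx/dx10 [-3.7  0.8]
botmid [214.  122.7] dpx/dx10 [-3.6  0.8]
tipR [209.9 117. ] dpx/dx10 [-3.7  0.8]
tipL [211.8 119.2] dpx/dx10 [-3.7  0.8]
botR [213.1 121.6] dpx/dx10 [-3.6  0.8]
botL [215.  123.8] dpx/dx10 [-3.6  0.8]
```

{"method": "play_rows", "body": {"targets": [{"tx": -0.07,"ty": 0.03,"tz": 0,"spin": -0.04,"gripper": 1},{"tx": -0.2,"ty": 0.07,"tz": 0,"spin": -0.1,"gripper": 1},{"tx": -0.36,"ty": 0.13,"tz": 0,"spin": -0.18,"gripper": 1},{"tx": -0.52,"ty": 0.19,"tz": 0,"spin": -0.26,"gripper": 1},{"tx": -0.66,"ty": 0.24,"tz": 0,"spin": -0.33,"gripper": 1},{"tx": -0.76,"ty": 0.28,"tz": 0,"spin": -0.38,"gripper": 1},{"tx": -0.797,"ty": 0.292,"tz": 0,"spin": -0.404,"gripper": 1},{"tx": -0.797,"ty": 0.292,"tz": 0,"spin": -0.404,"gripper": 1},{"tx": -0.797,"ty": 0.292,"tz": 0,"spin": -0.404,"gripper": 1}]}}

```text
clock: 6.38
position: [477.9, -13.7, 262.9]
ee_rot: [0.728, -0.686, -0.0, 0.0]
contact_force: [-0.2, -0.6, -0.3]
gripper_width: 27.1
```

```bash
python3 v.py 7 -50
python3 - <<'E'
from h import *
out=[]
for n in ['d7','s7']:
    im=load(n); u=proj(im,[478,-13,165])
    x0,y0=int(u[0]-28),int(u[1]-46); out.append(cv2.resize(im['frame'][y0:y0+84,x0:x0+56],(400,600),interpolation=cv2.INTER_NEAREST)); print(x0,y0,400/56)
    c,m=sel(im,(400,-90,263),(560,60,272)); P=c[m]; print(n,'collar',cv2.minEnclosingCircle(P[:,:2].astype(np.float32)),np.median(P[:,2]))
    c,m=sel(im,(430,-70,137),(535,45,143)); P=c[m]; print('tower',len(P),cv2.minAreaRect(P[:,:2].astype(np.float32)))
cv2.imwrite('pics/h7.png',np.hstack(out)[:,:,::-1])
a=load('w7')['frame'];cv2.imwrite('pics/h7w.png',cv2.resize(a,(768,576))[:,:,::-1])
E
```

```text
6.375 [477.92 -13.67 262.9 ] [ 7.279e-01 -6.857e-01 -0.000e+00  2.000e-04] [-0.23 -0.59 -0.3 ] [-0.031 -0.014  0.012] 27.1
276 131 7.142857142857143
d7 collar ((479.2710266113281, -13.069454193115234), 28.958215713500977) 269.15029907109647
tower 318 ((482.03070068359375, -11.248138427734375), (66.3518295288086, 66.08485412597656), 3.561615467071533)
246 103 7.142857142857143
s7 collar ((480.2420349121094, -13.216111183166504), 29.09147834777832) 270.2158390766982
tower 247 ((483.0909423828125, -12.052478790283203), (69.34725189208984, 68.96905517578125), 2.8619015216827393)
```

View pics/h7.png

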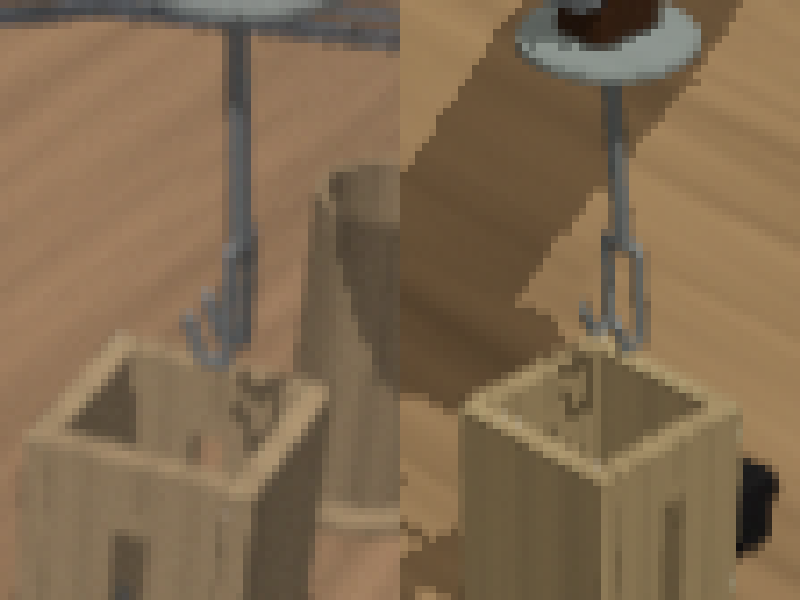

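View pics/h7w.png

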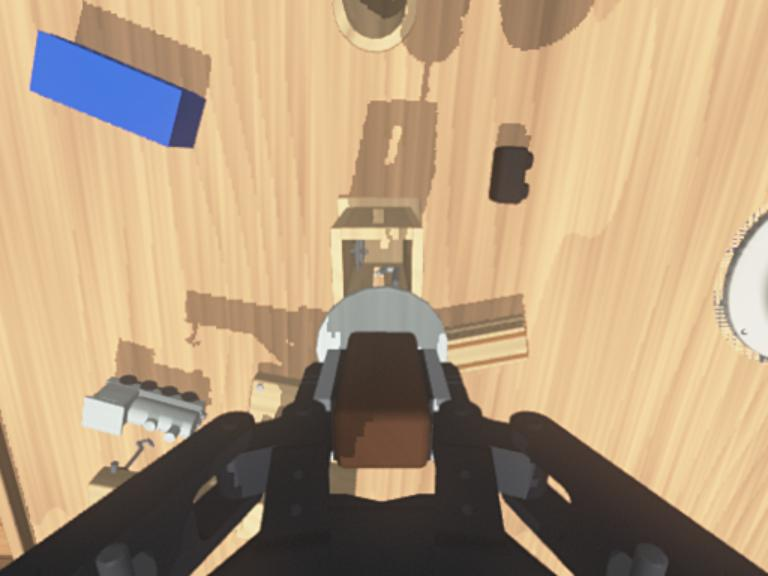

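Run:
```python
from h import *
a=load('w7')['frame'][125:225,200:312];cv2.imwrite('pics/h7w.png',cv2.resize(a,(672,600),interpolation=cv2.INTER_NEAREST)[:,:,::-1])
```

```text
(no output)
```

View pics/h7w.png

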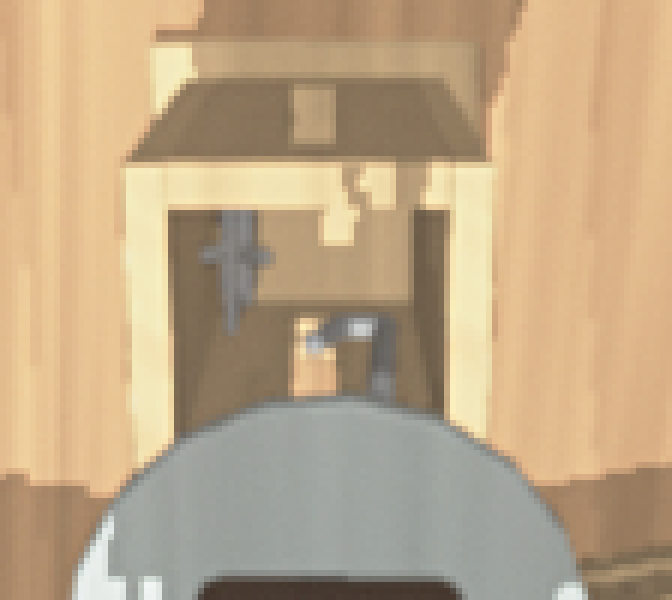

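Run:
```python
from h import *
im=load('w7'); c,m=sel(im,(430,-70,137),(535,45,143)); P=c[m]; print(cv2.minAreaRect(P[:,:2].astype(np.float32)),P.min(0),P.max(0))
C=cloud(im)
a=np.radians(3.5)
def tf(p,o=(480,-13.5)): d=np.array(p)-[o[0],o[1],0]; return np.array([d[0]*np.cos(a)+d[1]*np.sin(a),-d[0]*np.sin(a)+d[1]*np.cos(a),p[2]]).round(1)
for v in range(160,192,1):
    r=[]
    for u in range(232,268):
        p=C[v,u]
        r.append('%4d'%p[2])
    print(v,' '.join(r))
# inner edges by rays at z=140 on left/right walls
for (x,y) in [(167,250),(448,250),(128,250),(492,250),(300,162),(300,209)]:
    print((x,y),tf(onz(im,200+(x-3)/6,125+(y-3)/6,140)))
```

```text
((480.0072326660156, -17.40439224243164), (66.0946273803711, 57.267581939697266), 3.80312180519104) [445.93101549 -47.57348613 137.04154789] [514.64785593  13.28372214 142.3720875 ]
160   85   68   51   31   10   67   66   37   37   37   30    6    6    6    6    8    7    7    7    6    6    7    6    6    8    5    7    6    7    5    6    6    6    5    5    7
161   84   68   51   32   10   66   67   38   36   36   32    7    6    7    6    7    5    6    4    8    6    6    4    4    6    5    5    6    5    6    6    5    5    5    6    6
162   86   70   52   32   11   65   66   66   37   37   33    5    7    6    6    5    6    6    6    6    5    5    5    7    7    8    5    7    6    5    6    5    6    6    6    7
163   84   69   52   31   12   66   67   64   36   36   34    6    6    7    5    6    6    6    5    6    5    5    7    6    6    6    6    4    5    6    7    6    6    7    6    5
164   85   69   53   34   12   66   67   65   39   37   33    6    5    6    6    6    5    6    4    4    7    6    5    6    6    6    7    6    6    5    7    7    7    6    7    
[... 4455 characters left out ...]
1   82   82   83   81   83   82   83   83   82   83    0    0    0    0   -1    0    1   82   82   84   81   82   84  197  194  195  196   82   82
190   96   87   86   85   87   86   86   86   86   88   86   86   85   86   86   88   86    0    1    0    0   -1   -1    0   86   87   87   88   86  194  195  195  196  195   87   88
191   97   90   91   93   91   92   91   91   91   92   91   92   91   92   92   91   90  267  266  267  266  267  268  266  267  268  268  268  267  267  196  195  196  195   91   92
(167, 250) [ 25.4 -17.1 140. ]
(448, 250) [-24.7 -17.1 140. ]
(128, 250) [ 32.3 -17.1 140. ]
(492, 250) [-32.5 -17.  140. ]
(300, 162) [  1.6 -32.8 140. ]
(300, 209) [  1.6 -24.5 140. ]
```

```bash
cat >> h.py <<'E'
def tf(p,o=(480,-13.5),a=np.radians(3.5)):
    d=np.atleast_2d(p)-[o[0],o[1],0]; return np.stack([d[:,0]*np.cos(a)+d[:,1]*np.sin(a),-d[:,0]*np.sin(a)+d[:,1]*np.cos(a),d[:,2]],1).round(1)
E
python3 - <<'E'
from h import *
im=load('w7');C=cloud(im)
h=np.concatenate([C[166:170,241:246].reshape(-1,3)]); h=h[h[:,2]>60]; print('hook end',tf(h).mean(0),tf(h).min(0),tf(h).max(0))
b=C[160:181,237:240].reshape(-1,3); b=b[b[:,2]>60]; t=tf(b); print('bar',t.min(0),t.max(0),t.mean(0))
p=C[178:191,249:266]; m=(p[...,2]>155)&(p[...,2]<200); q=tf(p[m]); print(q.min(0),q.max(0))
for z in range(156,200,4):
    s=q[(q[:,2]>=z)&(q[:,2]<z+4)]
    if len(s): print(z,len(s),s.mean(0).round(1),s.min(0),s.max(0))
E
```

```text
hook end [12.04615385  0.46923077 67.22307692] [ 8.9 -1.  63.6] [14.5  2.5 70.4]
bar [16.9 -9.9 64.4] [19.9 17.8 68.1] [18.22692308  3.08846154 66.68653846]
[-14.1 -10.5 161.7] [ -0.2  -6.4 197.4]
160 20 [ -9.   -8.9 162.7] [-14.1 -10.2 161.7] [ -4.1  -6.6 163.8]
164 12 [ -8.3  -9.1 165.8] [-14.  -10.5 164.2] [ -5.1  -7.2 167.8]
168 14 [ -6.   -9.3 170. ] [-13.8 -10.4 168.1] [ -0.2  -7.2 171.5]
172 17 [ -4.3  -9.2 173.4] [-13.7 -10.5 172. ] [ -0.2  -6.4 175.5]
176 5 [-12.4  -9.8 178. ] [-13.6 -10.4 176.1] [-10.7  -9.5 179.4]
180 3 [-11.5 -10.1 181.6] [-12.4 -10.3 180.3] [-10.6  -9.7 182.3]
184 5 [-12.1 -10.  185.6] [-13.3 -10.4 184. ] [-10.5  -9.8 187.9]
188 6 [-11.4 -10.  189.6] [-13.1 -10.2 188.2] [-10.3  -9.4 191.7]
192 14 [-11.4  -8.9 194.8] [-13.  -10.5 192.3] [ -9.3  -7.3 195.9]
196 4 [-11.7  -8.8 196.6] [-12.8  -9.9 196. ] [-10.1  -7.7 197.4]
```

{"method": "play_rows", "body": {"targets": [{"tx": -0.0068,"ty": 0,"tz": 0.0,"spin": 0,"gripper": 1},{"tx": -0.0068,"ty": 0,"tz": 0.05,"spin": 0,"gripper": 1},{"tx": -0.0068,"ty": 0,"tz": 0.12,"spin": 0,"gripper": 1},{"tx": -0.0068,"ty": 0,"tz": 0.2,"spin": 0,"gripper": 1},{"tx": -0.0068,"ty": 0,"tz": 0.28,"spin": 0,"gripper": 1},{"tx": -0.0068,"ty": 0,"tz": 0.36,"spin": 0,"gripper": 1},{"tx": -0.0068,"ty": 0,"tz": 0.42,"spin": 0,"gripper": 1},{"tx": -0.0068,"ty": 0,"tz": 0.45,"spin": 0,"gripper": 1},{"tx": -0.0068,"ty": 0,"tz": 0.462,"spin": 0,"gripper": 1},{"tx": -0.0068,"ty": 0,"tz": 0.462,"spin": 0,"gripper": 1},{"tx": -0.0068,"ty": 0,"tz": 0.462,"spin": 0,"gripper": 1}]}}

```text
clock: 7.9
position: [478.3, -11.4, 148.0]
ee_rot: [0.728, -0.685, 0.0, -0.001]
contact_force: [0.6, -0.1, -1.1]
gripper_width: 27.0
```

```bash
python3 v.py 8 -50
python3 - <<'E'
from h import *
for i in range(6):
    s=read_state(); print(s['contact_force'].round(2),s['wrist_torque'].round(3),s['position'].round(2))
    get_image('side')
a=load('w8')['frame'][100:225,180:332];cv2.imwrite('pics/h8w.png',cv2.resize(a,None,fx=4.8,fy=4.8,interpolation=cv2.INTER_NEAREST)[:,:,::-1])
im=load('d8');u=proj(im,[482,-13,80]);x0,y0=int(u[0]-40),int(u[1]-50)
a=im['frame'][y0:y0+100,x0:x0+80];cv2.imwrite('pics/h8d.png',cv2.resize(a,None,fx=6,fy=6,interpolation=cv2.INTER_NEAREST)[:,:,::-1])
E
```

```text
7.9 [478.28 -11.44 148.05] [ 7.282e-01 -6.854e-01  3.000e-04 -5.000e-04] [ 0.58 -0.12 -1.08] [-0.032  0.032 -0.01 ] 27.0
[ 1.21 -0.38 -1.25] [ 0.056 -0.02  -0.02 ] [478.11 -11.44 147.92]
[ 0.32 -0.6  -1.04] [-0.001  0.042  0.047] [478.02 -11.47 147.81]
[-0.91 -0.21 -0.08] [-0.077  0.053  0.038] [478.   -11.5  147.77]
[-0.69 -1.17 -0.59] [-0.038  0.004  0.027] [477.96 -11.49 147.69]
[-0.2   0.72 -0.17] [ 0.035 -0.034 -0.044] [477.95 -11.51 147.64]
[ 0.07 -1.19 -1.09] [0.039 0.066 0.012] [477.91 -11.52 147.58]
```

View pics/h8w.png

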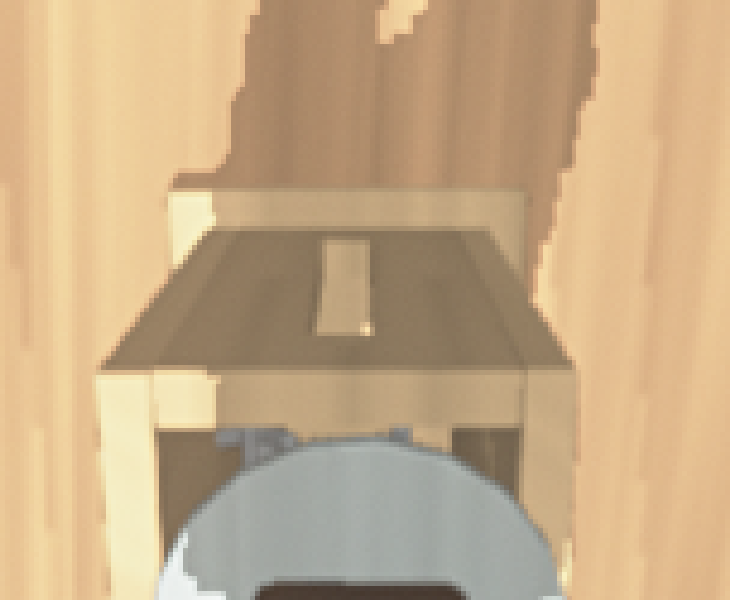

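View pics/h8d.png

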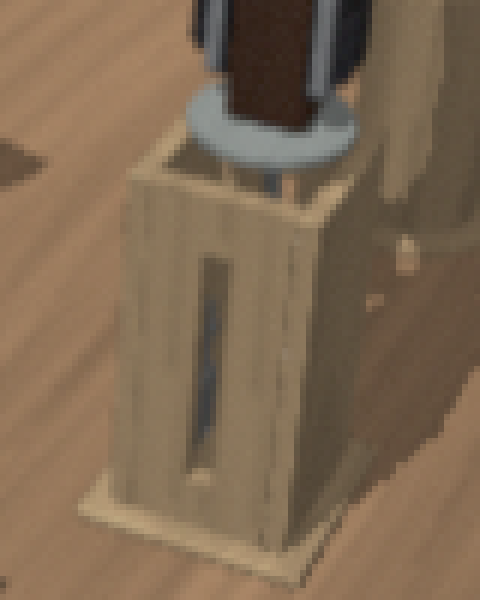

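{"method": "play_rows", "body": {"targets": [{"tx": 0,"ty": -0.015,"tz": 0,"spin": 0,"gripper": 1},{"tx": 0,"ty": -0.035,"tz": 0,"spin": 0,"gripper": 1},{"tx": 0,"ty": -0.055,"tz": 0,"spin": 0,"gripper": 1},{"tx": 0,"ty": -0.07,"tz": 0,"spin": 0,"gripper": 1},{"tx": 0,"ty": -0.08,"tz": 0,"spin": 0,"gripper": 1},{"tx": 0,"ty": -0.084,"tz": 0,"spin": 0,"gripper": 1},{"tx": 0,"ty": -0.084,"tz": 0,"spin": 0,"gripper": 1}]}}

```text
clock: 9.22
position: [498.8, -10.3, 147.5]
ee_rot: [0.728, -0.685, -0.0, 0.0]
contact_force: [-0.3, 0.4, -0.4]
gripper_width: 27.1
```

```bash
cat > f.py <<'E'
from h import *
import sys
n=int(sys.argv[1]) if len(sys.argv)>1 else 6
F=[];T=[];P=[]
for i in range(n):
    s=read_state(); F.append(s['contact_force']);T.append(s['wrist_torque']);P.append(s['position'])
    if i<n-1: get_image('side')
print('F',np.mean(F,0).round(2),'+-',(np.std(F,0)/n**.5).round(2),'T',np.mean(T,0).round(3),'+-',(np.std(T,0)/n**.5).round(3),'P',P[-1].round(2),'t',s['clock'],'w',round(s['gripper_width'],2))
E
python3 f.py; python3 v.py 9 -50
python3 - <<'E'
from h import *
im=load('w9')
a=im['frame'][120:225,180:332];cv2.imwrite('pics/h9w.png',cv2.resize(a,None,fx=5,fy=5,interpolation=cv2.INTER_NEAREST)[:,:,::-1])
im=load('d9');u=proj(im,[482,-13,80]);x0,y0=int(u[0]-40),int(u[1]-50)
a=im['frame'][y0:y0+100,x0:x0+80];cv2.imwrite('pics/h9d.png',cv2.resize(a,None,fx=6,fy=6,interpolation=cv2.INTER_NEAREST)[:,:,::-1])
E
```

```text
F [-0.08 -0.12 -1.02] +- [0.13 0.17 0.15] T [-0.005  0.009 -0.008] +- [0.013 0.007 0.008] P [498.77 -10.25 147.55] t 9.475 w 27.49
9.475 [498.77 -10.25 147.55] [ 0.7282 -0.6854  0.     -0.    ] [-0.49  0.47 -1.21] [ 0.062 -0.004  0.018] 27.5
```

View pics/h9w.png

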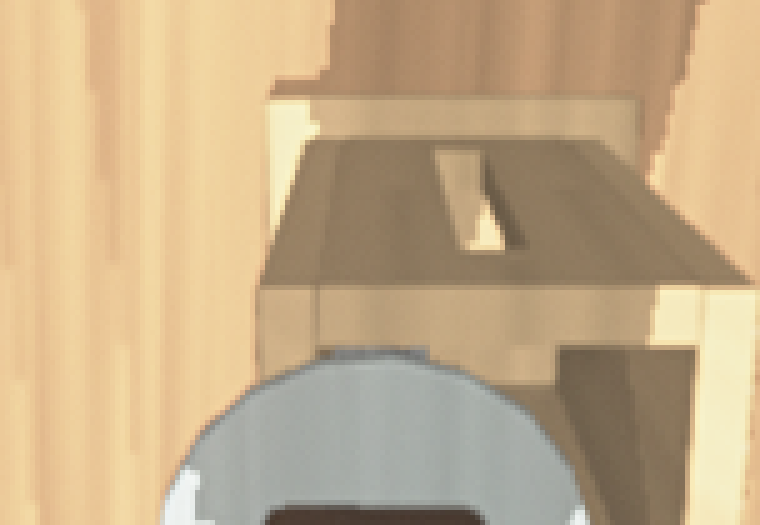

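View pics/h9d.png

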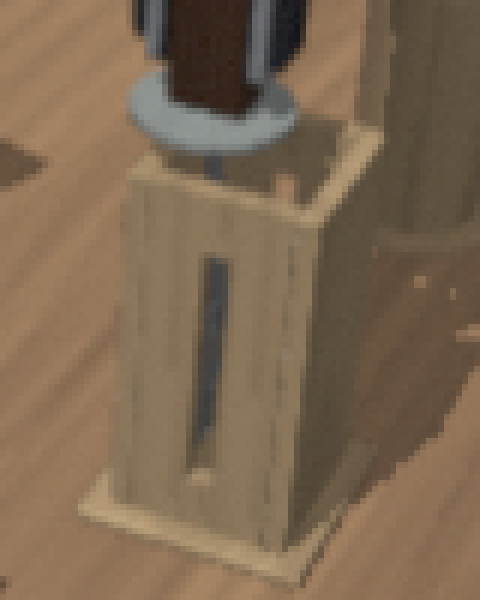

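{"method": "play_rows", "body": {"targets": [{"tx": 0,"ty": -0.003,"tz": 0,"spin": 0,"gripper": 1},{"tx": 0,"ty": -0.006,"tz": 0,"spin": 0,"gripper": 1},{"tx": 0,"ty": -0.009,"tz": 0,"spin": 0,"gripper": 1},{"tx": 0,"ty": -0.01,"tz": 0,"spin": 0,"gripper": 1}]}}

```text
clock: 10.12
position: [501.4, -10.1, 147.5]
ee_rot: [0.728, -0.685, -0.0, 0.0]
contact_force: [0.6, -0.7, 0.3]
gripper_width: 27.1
```

```bash
python3 f.py
```

```text
F [-0.1  -0.12 -0.57] +- [0.23 0.28 0.22] T [ 0.003 -0.003  0.016] +- [0.011 0.008 0.006] P [501.33 -10.09 147.51] t 10.375 w 27.66
```

Nothing yet; 0.5 mm steps.

{"method": "play_rows", "body": {"targets": [{"tx": 0,"ty": -0.002,"tz": 0,"spin": 0,"gripper": 1},{"tx": 0,"ty": -0.003,"tz": 0,"spin": 0,"gripper": 1},{"tx": 0,"ty": -0.003,"tz": 0,"spin": 0,"gripper": 1}]}}

```text
clock: 10.75
position: [502.0, -10.1, 147.5]
ee_rot: [0.728, -0.685, -0.0, 0.0]
contact_force: [-0.7, -0.6, -0.9]
gripper_width: 27.5
```

```bash
python3 f.py
```

```text
F [-0.41 -0.5  -0.68] +- [0.25 0.18 0.13] T [-0.013  0.021  0.018] +- [0.009 0.01  0.007] P [502.07 -10.06 147.52] t 11.0 w 27.23
```

{"method": "play_rows", "body": {"targets": [{"tx": 0,"ty": -0.001,"tz": 0,"spin": 0,"gripper": 1},{"tx": 0,"ty": -0.002,"tz": 0,"spin": 0,"gripper": 1},{"tx": 0,"ty": -0.002,"tz": 0,"spin": 0,"gripper": 1}]}}

```text
clock: 11.38
position: [502.3, -10.1, 147.4]
ee_rot: [0.728, -0.685, -0.0, 0.0]
contact_force: [-1.1, -0.5, 0.8]
gripper_width: 27.2
```

```bash
python3 f.py
```

```text
F [-0.71 -0.42 -0.06] +- [0.16 0.25 0.29] T [0.003 0.425 0.012] +- [0.013 0.02  0.004] P [502.34 -10.07 147.43] t 11.625 w 27.63
```

{"method": "play_rows", "body": {"targets": [{"tx": 0,"ty": 0.001,"tz": 0,"spin": 0,"gripper": 1},{"tx": 0,"ty": 0.001,"tz": 0,"spin": 0,"gripper": 1}]}}

```text
clock: 11.88
position: [502.3, -10.1, 147.5]
ee_rot: [0.728, -0.685, -0.0, 0.0]
contact_force: [-0.5, -0.1, -0.4]
gripper_width: 27.0
```

```bash
python3 f.py
```

```text
F [-0.65  0.12 -0.38] +- [0.21 0.13 0.21] T [-0.033  0.419  0.011] +- [0.003 0.02  0.017] P [502.28 -10.07 147.47] t 12.125 w 27.11
```

{"method": "play_rows", "body": {"targets": [{"tx": 0,"ty": 0.001,"tz": 0,"spin": 0,"gripper": 1},{"tx": 0,"ty": 0.001,"tz": 0,"spin": 0,"gripper": 1}]}}

```text
clock: 12.38
position: [502.2, -10.0, 147.5]
ee_rot: [0.728, -0.685, 0.0, -0.0]
contact_force: [-0.8, -0.4, -1.4]
gripper_width: 27.5
```

```bash
python3 f.py
```

```text
F [-0.93 -0.11 -1.06] +- [0.19 0.1  0.25] T [-0.041  0.239  0.014] +- [0.009 0.012 0.012] P [502.16 -10.05 147.52] t 12.625 w 27.65
```

{"method": "play_rows", "body": {"targets": [{"tx": 0,"ty": 0,"tz": -0.006,"spin": 0,"gripper": 1},{"tx": 0,"ty": 0,"tz": -0.012,"spin": 0,"gripper": 1},{"tx": 0,"ty": 0,"tz": -0.018,"spin": 0,"gripper": 1},{"tx": 0,"ty": 0,"tz": -0.022,"spin": 0,"gripper": 1},{"tx": 0,"ty": 0,"tz": -0.026,"spin": 0,"gripper": 1},{"tx": 0,"ty": 0,"tz": -0.03,"spin": 0,"gripper": 1},{"tx": 0,"ty": 0,"tz": -0.034,"spin": 0,"gripper": 1}]}}

```text
clock: 13.5
position: [502.1, -10.0, 156.1]
ee_rot: [0.728, -0.685, 0.0, -0.0]
contact_force: [-0.7, 0.3, -0.5]
gripper_width: 27.2
```

```bash
python3 f.py
```

```text
F [-0.42 -0.2  -0.16] +- [0.17 0.16 0.23] T [-0.009  0.194  0.003] +- [0.008 0.008 0.008] P [502.16 -10.05 156.09] t 13.75 w 27.17
```

{"method": "play_rows", "body": {"targets": [{"tx": 0,"ty": 0,"tz": -0.006,"spin": 0,"gripper": 1},{"tx": 0,"ty": 0,"tz": -0.012,"spin": 0,"gripper": 1},{"tx": 0,"ty": 0,"tz": -0.018,"spin": 0,"gripper": 1},{"tx": 0,"ty": 0,"tz": -0.024,"spin": 0,"gripper": 1},{"tx": 0,"ty": 0,"tz": -0.03,"spin": 0,"gripper": 1},{"tx": 0,"ty": 0,"tz": -0.036,"spin": 0,"gripper": 1},{"tx": 0,"ty": 0,"tz": -0.042,"spin": 0,"gripper": 1},{"tx": 0,"ty": 0,"tz": -0.042,"spin": 0,"gripper": 1}]}}

```text
clock: 14.75
position: [502.0, -10.1, 166.6]
ee_rot: [0.728, -0.685, -0.0, 0.0]
contact_force: [-0.5, -0.1, -2.0]
gripper_width: 27.4
```

```bash
python3 f.py; python3 v.py 10 -50
python3 - <<'E'
from h import *
im=load('w10')
a=im['frame'][120:225,180:332];b=cv2.resize(a,None,fx=3.5,fy=3.5,interpolation=cv2.INTER_NEAREST)
im=load('d10');u=proj(im,[482,-13,80]);x0,y0=int(u[0]-30),int(u[1]-50)
c=im['frame'][y0:y0+105,x0:x0+72];c=cv2.resize(c,None,fx=3.5,fy=3.5,interpolation=cv2.INTER_NEAREST)
h=min(len(b),len(c)); cv2.imwrite('pics/h10.png',np.hstack([b[:h],c[:h]])[:,:,::-1])
E
```

```text
F [-0.14 -0.27 -1.89] +- [0.17 0.19 0.28] T [0.004 0.04  0.012] +- [0.005 0.015 0.007] P [502.04 -10.07 166.45] t 15.0 w 26.87
15.0 [502.04 -10.07 166.45] [ 7.282e-01 -6.854e-01 -0.000e+00  1.000e-04] [-0.86  0.12 -1.22] [ 0.027  0.046 -0.02 ] 26.9
```

View pics/h10.png

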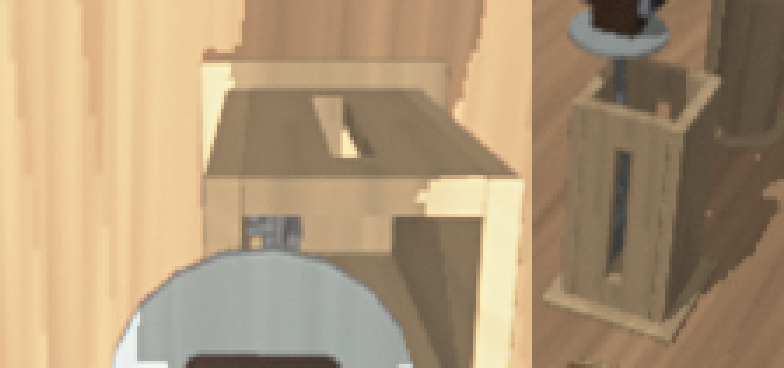

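{"method": "play_rows", "body": {"targets": [{"tx": 0,"ty": 0,"tz": -0.006,"spin": 0,"gripper": 1},{"tx": 0,"ty": 0,"tz": -0.012,"spin": 0,"gripper": 1},{"tx": 0,"ty": 0,"tz": -0.018,"spin": 0,"gripper": 1},{"tx": 0,"ty": 0,"tz": -0.024,"spin": 0,"gripper": 1},{"tx": 0,"ty": 0,"tz": -0.03,"spin": 0,"gripper": 1},{"tx": 0,"ty": 0,"tz": -0.038,"spin": 0,"gripper": 1},{"tx": 0,"ty": 0,"tz": -0.038,"spin": 0,"gripper": 1}]}}

```text
clock: 16.02
position: [502.1, -10.1, 176.2]
ee_rot: [0.728, -0.685, 0.0, -0.0]
contact_force: [-1.4, 0.4, -1.6]
gripper_width: 27.0
```

```bash
python3 f.py 4
python3 - <<'E'
from h import *
im=snap('wrist','w11')
a=im['frame'][120:225,180:332];b=cv2.resize(a,None,fx=5,fy=5,interpolation=cv2.INTER_NEAREST)
cv2.imwrite('pics/h11.png',b[:,:,::-1])
c,m=sel(im,(470,-45,60),(520,20,100)); t=tf(c[m]); fr=im['frame'][m].astype(int); g=(fr[:,2]>=fr[:,0]-5); t=t[g]
for z in range(60,100,3):
    q=t[(t[:,2]>=z)&(t[:,2]<z+3)]
    if len(q): print(z,len(q),q.min(0),q.max(0))
E
```

```text
F [-0.47  0.21 -1.4 ] +- [0.29 0.11 0.15] T [-0.015  0.103  0.01 ] +- [0.014 0.012 0.02 ] P [502.08 -10.08 176.01] t 16.175 w 27.5
63 6 [18.1 -0.3 63.4] [20.2  1.7 65.4]
75 6 [14.3 -7.1 76.4] [17.3  4.1 77.9]
78 32 [15.2 -8.1 78. ] [20.3  4.  80.8]
81 3 [20.3 -7.9 82.8] [22.2 -7.6 83.9]
84 8 [11.6 -8.  84.1] [24.1 -5.  86.6]
87 1 [23.1 -7.  87.9] [23.1 -7.  87.9]
90 1 [11.9 -8.4 92.9] [11.9 -8.4 92.9]
93 1 [11.9 -7.9 94.6] [11.9 -7.9 94.6]
96 1 [12.1 -8.1 98.8] [12.1 -8.1 98.8]
```

View pics/h11.png

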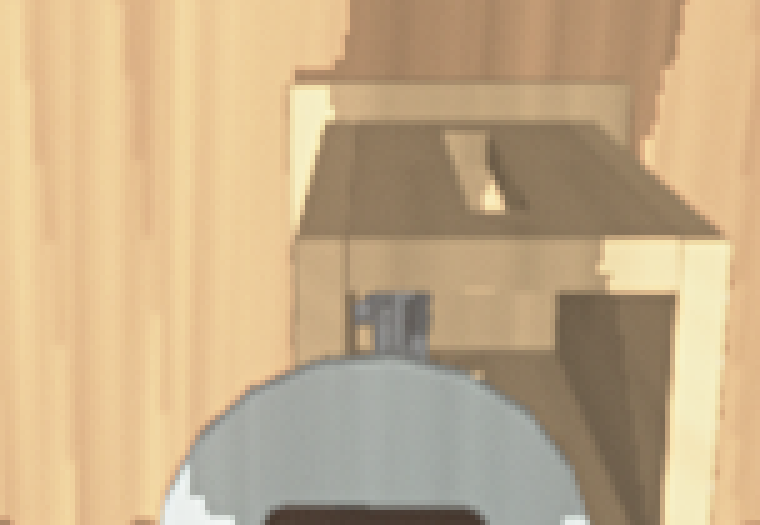

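{"method": "play_rows", "body": {"targets": [{"tx": 0,"ty": 0.004,"tz": 0,"spin": 0,"gripper": 1},{"tx": 0,"ty": 0.011,"tz": 0,"spin": 0,"gripper": 1},{"tx": 0,"ty": 0.02,"tz": 0,"spin": 0,"gripper": 1},{"tx": 0,"ty": 0.029,"tz": 0,"spin": 0,"gripper": 1},{"tx": 0,"ty": 0.038,"tz": 0,"spin": 0,"gripper": 1},{"tx": 0,"ty": 0.047,"tz": 0,"spin": 0,"gripper": 1},{"tx": 0,"ty": 0.056,"tz": 0,"spin": 0,"gripper": 1},{"tx": 0,"ty": 0.065,"tz": 0,"spin": 0,"gripper": 1},{"tx": 0,"ty": 0.073,"tz": 0,"spin": 0,"gripper": 1},{"tx": 0,"ty": 0.079,"tz": 0,"spin": 0,"gripper": 1},{"tx": 0,"ty": 0.082,"tz": 0,"spin": 0,"gripper": 1},{"tx": 0,"ty": 0.082,"tz": 0,"spin": 0,"gripper": 1}]}}

```text
clock: 17.73
position: [481.6, -11.3, 176.0]
ee_rot: [0.728, -0.685, 0.0, -0.0]
contact_force: [0.0, -0.1, -1.7]
gripper_width: 27.5
```

```bash
python3 f.py 4
python3 - <<'E'
from h import *
im=snap('wrist','w12')
a=im['frame'][120:225,180:332];b=cv2.resize(a,None,fx=5,fy=5,interpolation=cv2.INTER_NEAREST)
cv2.imwrite('pics/h12.png',b[:,:,::-1])
c,m=sel(im,(460,-45,10),(520,20,100)); t=tf(c[m]); fr=im['frame'][m].astype(int); g=(fr[:,2]>=fr[:,0]-5); t=t[g]
for z in range(10,100,5):
    q=t[(t[:,2]>=z)&(t[:,2]<z+5)]
    if len(q): print(z,len(q),q.min(0),q.max(0))
E
```

```text
F [ 0.22 -0.08 -1.77] +- [0.21 0.13 0.04] T [ 0.014  0.005 -0.006] +- [0.017 0.009 0.011] P [481.69 -11.27 176.  ] t 17.875 w 27.21
25 3 [ -3.8 -18.2  28.7] [ -1.5 -18.   29.4]
30 1 [ -2.6 -18.1  34.9] [ -2.6 -18.1  34.9]
35 1 [ -1.4 -18.3  36.1] [ -1.4 -18.3  36.1]
45 27 [-7.   3.6 47.8] [-0.3 13.1 49.9]
50 6 [-2.5  5.8 50. ] [-0.3 11.5 50.9]
60 9 [16.5 -0.6 63.6] [22.7  0.6 64.9]
65 16 [11.1 -1.1 65. ] [23.7  0.6 69.5]
75 41 [-7.2 -7.6 75.6] [-1.2  4.1 79.9]
80 17 [-8.9 -8.3 80.2] [ 1.8  1.3 84.7]
85 6 [ 1.8 -7.6 85.6] [ 3.7 -6.6 87.1]
90 2 [-8.6 -8.6 90.3] [-8.6 -8.2 92.4]
95 3 [-8.5 -8.2 95. ] [-7.4 -8.  99.2]
```

View pics/h12.png

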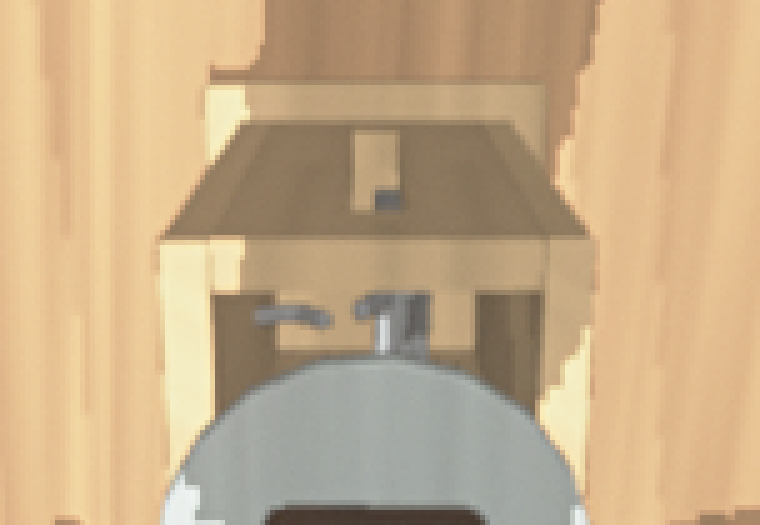

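{"method": "play_rows", "body": {"targets": [{"tx": 0,"ty": 0,"tz": -0.02,"spin": 0,"gripper": 1},{"tx": 0,"ty": 0,"tz": -0.06,"spin": 0,"gripper": 1},{"tx": 0,"ty": 0,"tz": -0.11,"spin": 0,"gripper": 1},{"tx": 0,"ty": 0,"tz": -0.17,"spin": 0,"gripper": 1},{"tx": 0,"ty": 0,"tz": -0.23,"spin": 0,"gripper": 1},{"tx": 0,"ty": 0,"tz": -0.29,"spin": 0,"gripper": 1},{"tx": 0,"ty": 0,"tz": -0.35,"spin": 0,"gripper": 1},{"tx": 0,"ty": 0,"tz": -0.41,"spin": 0,"gripper": 1},{"tx": 0,"ty": 0,"tz": -0.46,"spin": 0,"gripper": 1},{"tx": 0,"ty": 0,"tz": -0.5,"spin": 0,"gripper": 1},{"tx": 0,"ty": 0,"tz": -0.52,"spin": 0,"gripper": 1},{"tx": 0,"ty": 0,"tz": -0.52,"spin": 0,"gripper": 1}]}}

```text
clock: 19.42
position: [481.6, -11.3, 306.1]
ee_rot: [0.728, -0.685, -0.0, -0.0]
contact_force: [-0.6, 0.0, -1.9]
gripper_width: 27.2
```

```bash
python3 v.py 13 -90
python3 - <<'E'
from h import *
for n in ['scene0','side0','w13','s13','d13']:
    im=load(n)
    c,m=sel(im,(440,150,147),(800,270,154)); P=c[m].astype(np.float32)
    if len(P)<20: continue
    (cx,cy),(w,h),an=cv2.minAreaRect(P[:,:2]); 
    print(n,len(P),(cx,cy),(w,h),an, P[P[:,0]<500].mean(0) if (P[:,0]<500).any() else '')
    # side lines
    c,m=sel(im,(495,150,146),(560,270,154)); P=c[m]
    L=[];R=[]
    for x in range(496,560,4):
        q=P[(P[:,0]>=x)&(P[:,0]<x+4)]
        if len(q)>2: L.append((x+2,q[:,1].max()));R.append((x+2,q[:,1].min()))
    if len(L)>3:
        L=np.array(L);R=np.array(R);print('  L',np.polyfit(L[:,0]-495,L[:,1],1),'R',np.polyfit(R[:,0]-495,R[:,1],1))
E
```

```text
19.425 [481.64 -11.25 306.09] [ 7.281e-01 -6.854e-01 -0.000e+00 -1.000e-04] [-0.56  0.02 -1.89] [0.006 0.025 0.034] 27.2Traceback (most recent call last):
  File "<stdin>", line 6, in <module>
cv2.error: OpenCV(4.12.0) /io/opencv/modules/imgproc/src/convhull.cpp:143: error: (-215:Assertion failed) total >= 0 && (depth == CV_32F || depth == CV_32S) in function 'convexHull'
```

View pics/v13.png

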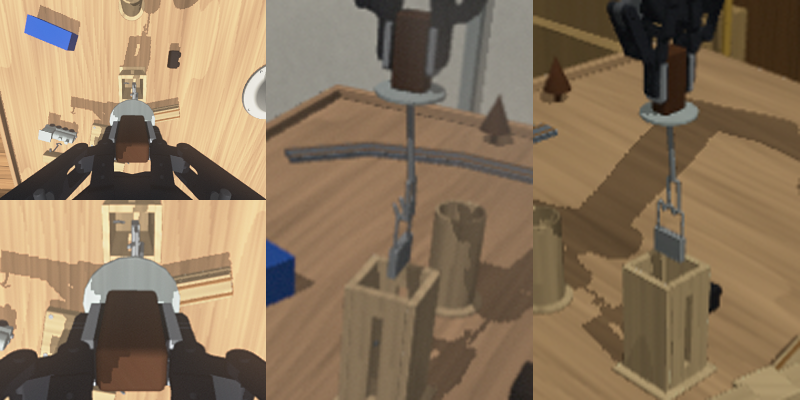

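Run:
```python
from h import *
for n in ['scene0','side0','w13','s13','d13']:
    im=load(n)
    c,m=sel(im,(440,150,147),(800,270,153)); P=np.ascontiguousarray(c[m][:,:2]).astype(np.float32)
    print(n,len(P))
    if len(P)<20: continue
    r=cv2.minAreaRect(P); print('  rect',np.array(r[0]).round(1),np.array(r[1]).round(1),round(r[2],2))
    c,m=sel(im,(480,150,147),(560,270,153)); P=c[m]
    L=[];R=[]
    for x in range(496,540,3):
        q=P[(P[:,0]>=x)&(P[:,0]<x+3)]
        if len(q)>2: L.append((x+1.5,q[:,1].max()));R.append((x+1.5,q[:,1].min()))
    if len(L)>3:
        L=np.array(L);R=np.array(R);print('  L',np.polyfit(L[:,0]-495,L[:,1],1).round(3),'R',np.polyfit(R[:,0]-495,R[:,1],1).round(3))
    q=P[P[:,0].argsort()][:8]; print('  minx',q[:3].round(1).tolist())
    # end face: x per y
    c,m=sel(im,(480,180,100),(500,250,146)); P=c[m]; print('  face pts',len(P))
    if len(P)>20:
        A=np.c_[P[:,1]-217,np.ones(len(P))]; s,*_=np.linalg.lstsq(A,P[:,0],rcond=None); print('  face x at y217, slope',s.round(3),'yrange',P[:,1].min(),P[:,1].max())
    c,m=sel(im,(470,190,108),(488.5,240,130)); P=c[m]; print('  hook pts',len(P),P.mean(0).round(1) if len(P) else '',P.min(0).round(1) if len(P) else '',P.max(0).round(1) if len(P) else '')
```

```text
scene0 499
  rect [602.7 206.1] [ 40.1 220.1] 84.24
  L [-1.11000e-01  2.35826e+02] R [-6.4000e-02  1.9842e+02]
  minx [[492.0, 200.5, 149.8], [492.5, 208.6, 149.7], [492.6, 211.4, 148.9]]
  face pts 15
  hook pts 0   
side0 789
  rect [600.5 203.2] [ 41.  216.6] 81.98
  L [-1.46000e-01  2.37652e+02] R [-1.29000e-01  1.98414e+02]
  minx [[491.1, 203.2, 150.3], [491.6, 205.2, 147.5], [491.7, 199.4, 149.4]]
  face pts 412
  face x at y217, slope [1.61000e-01 4.93507e+02] yrange 198.60017810891506 238.35871825636
  hook pts 16 [482.9 220.5 121.9] [478.  217.8 117.7] [487.6 221.8 125.3]
w13 447
  rect [598.6 197. ] [ 31.4 218.9] 82.76
  L [ -0.71  229.426] R [-1.44000e-01  1.95217e+02]
  minx [[488.2, 196.9, 149.2], [488.3, 196.4, 147.8], [489.4, 203.1, 150.4]]
  face pts 3
  hook pts 8 [478.1 217.  123.6] [476.  216.  121.6] [480.9 218.1 125.4]
s13 504
  rect [602.1 205.1] [ 40.6 220.9] 84.12
  L [-9.90000e-02  2.35733e+02] R [-4.60000e-02  1.97759e+02]
  minx [[491.1, 204.9, 149.3], [492.5, 211.3, 148.8], [493.1, 209.0, 150.2]]
  face pts 18
  hook pts 0   
d13 797
  rect [600.6 202.5] [ 41.7 216.4] 82.07
  L [-1.65000e-01  2.38095e+02] R [-1.85000e-01  1.99601e+02]
  minx [[491.5, 202.5, 149.6], [491.7, 205.0, 151.2], [491.8, 202.1, 147.3]]
  face pts 419
  face x at y217, slope [1.73000e-01 4.93545e+02] yrange 199.0259055486325 238.63577605380357
  hook pts 16 [483.2 220.1 121.5] [478.1 217.9 117. ] [487.4 221.7 124.8]
```

{"method": "play_rows", "body": {"targets": [{"tx": -0.02,"ty": 0.002,"tz": 0,"spin": 0.005,"gripper": 1},{"tx": -0.07,"ty": 0.005,"tz": 0,"spin": 0.02,"gripper": 1},{"tx": -0.15,"ty": 0.012,"tz": 0,"spin": 0.04,"gripper": 1},{"tx": -0.25,"ty": 0.02,"tz": 0,"spin": 0.07,"gripper": 1},{"tx": -0.36,"ty": 0.028,"tz": 0,"spin": 0.1,"gripper": 1},{"tx": -0.48,"ty": 0.037,"tz": 0,"spin": 0.13,"gripper": 1},{"tx": -0.6,"ty": 0.046,"tz": 0,"spin": 0.16,"gripper": 1},{"tx": -0.71,"ty": 0.055,"tz": 0,"spin": 0.19,"gripper": 1},{"tx": -0.81,"ty": 0.063,"tz": 0,"spin": 0.215,"gripper": 1},{"tx": -0.88,"ty": 0.068,"tz": 0,"spin": 0.235,"gripper": 1},{"tx": -0.93,"ty": 0.072,"tz": 0,"spin": 0.25,"gripper": 1},{"tx": -0.954,"ty": 0.073,"tz": 0,"spin": 0.255,"gripper": 1}]}}

```text
clock: 21.08
position: [448.8, 226.2, 305.8]
ee_rot: [-0.656, 0.755, -0.0, -0.0]
contact_force: [0.6, -0.6, -1.4]
gripper_width: 26.9
```

{"method": "play_rows", "body": {"targets": [{"tx": 0,"ty": 0,"tz": 0,"spin": 0,"gripper": 1},{"tx": 0,"ty": 0,"tz": 0,"spin": 0,"gripper": 1}]}}

```text
clock: 21.32
position: [449.0, 225.2, 306.1]
ee_rot: [-0.656, 0.755, -0.0, -0.0]
contact_force: [-0.1, 0.4, -2.0]
gripper_width: 27.4
```

```bash
python3 f.py 3; python3 v.py 14 -90
python3 - <<'E'
from h import *
a=load('w14')['frame'];cv2.imwrite('pics/h14.png',cv2.resize(a,(768,576))[:,:,::-1])
for n in ['w14','s14','d14']:
    im=load(n)
    c,m=sel(im,(440,150,147),(800,270,153)); P=np.ascontiguousarray(c[m][:,:2]).astype(np.float32)
    r=cv2.minAreaRect(P); print(n,'  rect',np.array(r[0]).round(1),np.array(r[1]).round(1),round(r[2],2))
E
```

```text
F [ 0.36  0.59 -2.  ] +- [0.23 0.16 0.21] T [ 0.007  0.007 -0.005] +- [0.013 0.012 0.02 ] P [449.06 225.19 306.12] t 21.425 w 27.26
21.425 [449.06 225.19 306.12] [-0.6557  0.755  -0.      0.    ] [ 0.88  0.41 -1.56] [0.003 0.009 0.044] 27.3
w14   rect [597.8 199.4] [ 41.1 216.9] 80.21
s14   rect [579.8 206.3] [ 40.3 266.4] 83.06
d14   rect [574.9 206.6] [ 40.9 268.7] 82.11
```

View pics/v14.png

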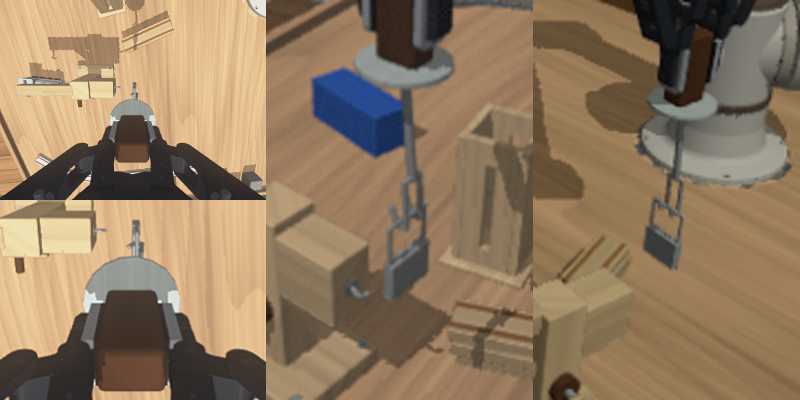

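View pics/h14.png

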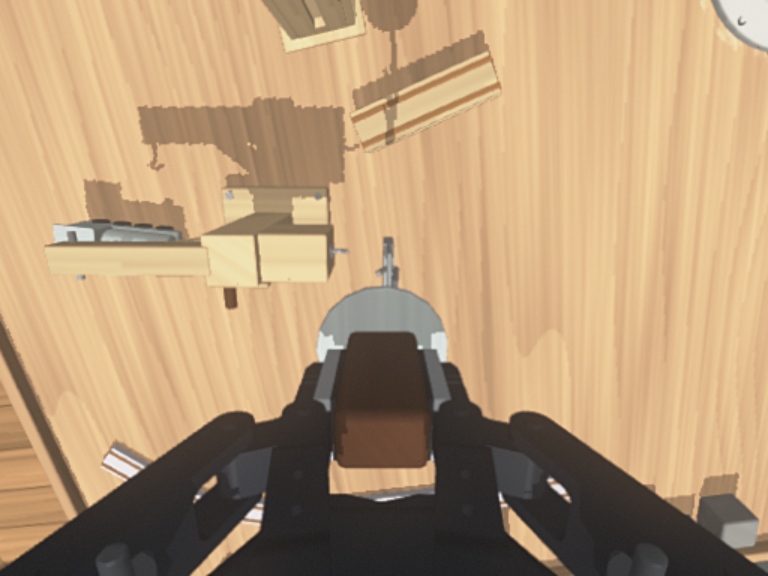

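Run:
```python
from h import *
im=load('w14')
c,m=sel(im,(470,160,146),(545,270,154)); P=np.ascontiguousarray(c[m][:,:2]).astype(np.float32)
r=cv2.minAreaRect(P); print(r)
# contour-based: undistorted border on mask
mask=(m*255).astype(np.uint8); cn=max(cv2.findContours(mask,0,1)[0],key=len)[:,0]
W=np.array([onz(im,u,v,150) for u,v in cn])
W=W[:,:2]
x0=W[:,0].min(); 
A=W[(W[:,0]<x0+5)]; print('tail edge'); 
cc=r[0]; 
for name,q in dict(face=[p for p in W if p[0]<496 and 206<p[1]<228], lo=[p for p in W if p[1]<205 and 496<p[0]<525], hi=[p for p in W if p[1]>225 and 500<p[0]<525]).items():
    q=np.array(q)
    if len(q)<5: print(name,len(q)); continue
    v=cv2.fitLine(q.astype(np.float32),cv2.DIST_HUBER,0,.01,.01).ravel(); print(name,len(q),v.round(3),'ang',np.degrees(np.arctan2(v[1],v[0])).round(2))
c,m=sel(im,(455,190,112),(490,240,130)); print('hook',m.sum(),c[m].min(0).round(1),c[m].max(0).round(1),c[m].mean(0).round(1)); 
print(c[m].round(1).tolist())
c,m=sel(im,(430,190,140),(470,245,235)); t=c[m]
for z in range(140,235,5):
    q=t[(t[:,2]>=z)&(t[:,2]<z+5)]
    if len(q): print(z,len(q),q.min(0).round(1),q.max(0).round(1),q.mean(0).round(1))
```

```text
((519.076416015625, 212.79905700683594), (40.818359375, 57.10078811645508), 80.21148681640625)
tail edge
face 18 [1.79000e-01 9.84000e-01 4.90639e+02 2.16632e+02] ang 79.69
lo 25 [ 9.90000e-01 -1.41000e-01  5.08393e+02  1.94295e+02] ang -8.09
hi 21 [ 9.90000e-01 -1.40000e-01  5.11511e+02  2.33643e+02] ang -8.04
hook 65 [475.8 197.1 112.7] [490.  220.4 129.6] [485.6 211.8 121.6]
[[489.2, 197.1, 112.7], [489.7, 197.2, 119.7], [488.8, 197.7, 117.0], [489.0, 197.6, 125.6], [488.8, 198.8, 118.7], [488.2, 199.7, 113.6], [488.6, 198.2, 129.6], [488.4, 199.4, 123.1], [488.4, 201.0, 113.7], [488.5, 200.5, 123.9], [488.7, 202.3, 113.5], [488.4, 201.5, 125.7], [488.8, 203.4, 114.6], [488.7, 202.8, 125.1], [489.0, 204.7, 114.9], [489.0, 204.1, 125.1], [489.4, 206.2, 113.8], [489.0, 205.2, 126.4], [489.4, 207.3, 115.0], [489.3, 206.5, 125.8], [489.5, 208.4, 116.1], [489.4, 207.7, 126.4], [489.6, 209.6, 116.8], [489.4, 208.6, 128.3], [490.0, 210.3, 125.9], [488.9, 210.7, 124.7], [489.3, 212.3, 123.3], [489.4, 213.3, 124.5], [489.5, 214.4, 125.5], [488.9, 215.6, 120.3], [487.8, 215.9, 119.6], [486.
[... 1203 characters left out ...]
47.2 235.5 181. ] [441.7 218.6 180.3]
185 5 [439.1 206.1 185.2] [441.3 206.7 188.9] [440.2 206.3 186.8]
190 2 [440.3 205.9 192. ] [441.4 206.6 192.8] [440.8 206.2 192.4]
195 3 [439.3 206.2 195.3] [441.5 206.4 198.6] [440.4 206.3 196.4]
200 4 [439.4 206.  200.7] [441.5 206.5 204. ] [440.2 206.3 202. ]
205 83 [435.9 205.9 205. ] [445.8 227.5 210. ] [441.7 216.5 208.2]
210 16 [436.1 214.9 210.1] [447.2 227.2 214.6] [443.4 217.6 212.1]
215 19 [436.4 214.4 215.3] [450.  217.4 219.4] [445.2 216.1 216.6]
220 6 [436.5 216.2 220.7] [439.4 217.3 224.9] [437.7 216.6 222.5]
225 6 [436.8 215.9 226.2] [439.5 217.1 229.9] [438.  216.5 227.9]
230 5 [437.  216.4 230.4] [439.7 217.3 233.6] [438.6 216.6 231.8]
```

{"method": "play_rows", "body": {"targets": [{"tx": 0.0024,"ty": 0,"tz": 0.01,"spin": 0,"gripper": 1},{"tx": 0.0024,"ty": 0,"tz": 0.035,"spin": 0,"gripper": 1},{"tx": 0.0024,"ty": 0,"tz": 0.075,"spin": 0,"gripper": 1},{"tx": 0.0024,"ty": 0,"tz": 0.12,"spin": 0,"gripper": 1},{"tx": 0.0024,"ty": 0,"tz": 0.17,"spin": 0,"gripper": 1},{"tx": 0.0024,"ty": 0,"tz": 0.215,"spin": 0,"gripper": 1},{"tx": 0.0024,"ty": 0,"tz": 0.255,"spin": 0,"gripper": 1},{"tx": 0.0024,"ty": 0,"tz": 0.28,"spin": 0,"gripper": 1},{"tx": 0.0024,"ty": 0,"tz": 0.292,"spin": 0,"gripper": 1},{"tx": 0.0024,"ty": 0,"tz": 0.292,"spin": 0,"gripper": 1}]}}

```text
clock: 22.82
position: [449.0, 225.1, 233.0]
ee_rot: [-0.656, 0.755, -0.0, 0.0]
contact_force: [0.4, -0.4, -2.8]
gripper_width: 27.8
```

```bash
python3 f.py 3; python3 v.py 15 -90
python3 - <<'E'
from h import *
im=load('w15'); f=im['frame'][90:240,140:310]; cv2.imwrite('pics/h15.png',cv2.resize(f,None,fx=4,fy=4,interpolation=cv2.INTER_NEAREST)[:,:,::-1])
a=np.radians(-8.05)
def cf(p): return np.stack([p[:,0]*np.cos(a)+p[:,1]*np.sin(a),-p[:,0]*np.sin(a)+p[:,1]*np.cos(a),p[:,2]],1)
C=cloud(im); m=(im['depth']>0)
P=cf(C.reshape(-1,3)).reshape(C.shape)
top=m&(C[...,2]>147)&(C[...,2]<153)&(C[...,0]>485)&(C[...,0]<545)&(C[...,1]>150)&(C[...,1]<260)
q=P[top]; print('tail top',q.min(0).round(1),q.max(0).round(1), np.percentile(q[:,1],[1,99]).round(1),np.percentile(q[:,0],[.5,1,2]).round(1))
h=m&(C[...,2]>114)&(C[...,2]<128)&(P[...,0]<452)&(P[...,0]>436)&(abs(P[...,1]-283)<8); print('hook',h.sum(),P[h].min(0).round(1),P[h].max(0).round(1),P[h].mean(0).round(1))
w=m&(C[...,0]>425)&(C[...,0]<470)&(C[...,1]>190)&(C[...,1]<245)&(C[...,2]<175)&(C[...,2]>60)
t=P[w]
for z in range(60,175,5):
    q=t[(t[:,2]>=z)&(t[:,2]<z+5)&(t[:,0]<425)]
    if len(q): print(z,len(q),q.min(0).round(1),q.max(0).round(1),q.mean(0).round(1))
E
```

```text
F [-0.16  0.45 -2.24] +- [0.33 0.34 0.28] T [-0.006  0.003  0.011] +- [0.016 0.019 0.015] P [449.12 225.25 233.4 ] t 22.925 w 27.39
22.925 [449.12 225.25 233.4 ] [-6.560e-01  7.547e-01 -0.000e+00  4.000e-04] [-0.95  0.98 -2.2 ] [ 0.008 -0.038  0.047] 27.4
tail top [455.6 262.2 147. ] [512.8 303.3 153. ] [263.3 302.7] [455.8 456.  456.5]
hook 41 [440.4 281.5 117.9] [451.4 285.3 126.6] [446.  283.1 121.7]
80 7 [403.2 265.1  80.6] [410.1 266.   83.8] [406.6 265.4  81.7]
85 6 [404.4 265.4  86.4] [410.1 265.6  87.4] [407.3 265.4  87. ]
90 7 [403.4 265.1  91.7] [410.2 265.7  94.9] [406.8 265.3  93.7]
95 6 [403.6 265.3  98.5] [410.2 265.5  99.4] [406.5 265.4  99. ]
100 4 [403.7 265.  101. ] [409.1 290.1 104.9] [406.7 271.5 103.7]
105 93 [403.6 265.2 105. ] [410.3 296.9 108.1] [407.3 278.1 106.6]
110 3 [406.1 265.7 111.5] [408.2 266.2 113.7] [407.1 265.9 112.8]
115 3 [406.2 266.  115.8] [408.2 266.4 117.5] [407.2 266.1 116.9]
120 4 [406.3 265.8 121.6] [408.3 266.5 124.9] [407.6 266.1 123.1]
125 3 [406.3 265.5 126.3] [408.4 266.8 129.3] [407.4 266.2 127.9]
130 23 [401.4 265.8 132.2] [411.4 283.8 134.9] [406.6 274.3 133.7]
135 71 [401.6 266.2 135. ] [412.4 287.5 139.7] [407.6 277.1 136.4]
140 22 [401.7 275.3 140.3] [415.3 278.3 144.8] [411.1 276.7 142.7]
145 7 [401.9 275.4 145.3] [404.9 276.4 149.8] [403.6 275.9 147.5]
150 5 [402.1 275.4 151.6] [405.  276.4 154.3] [403.3 275.8 153. ]
155 6 [402.3 275.4 156. ] [405.1 276.  159.9] [403.7 275.6 158.1]
160 8 [402.4 275.5 160.6] [405.3 276.8 164.9] [403.7 276.  163.1]
165 16 [402.6 275.5 165.3] [405.3 279.1 167.7] [404.1 277.6 166.3]
```

View pics/h15.png

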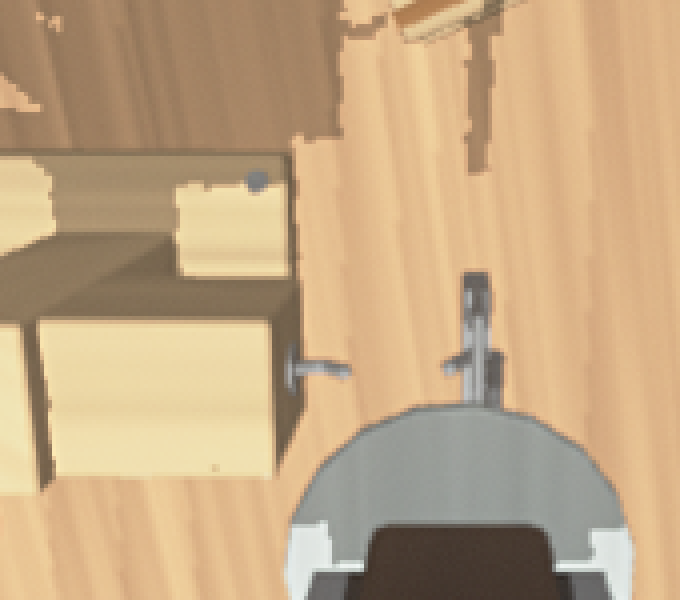

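View pics/v15.png

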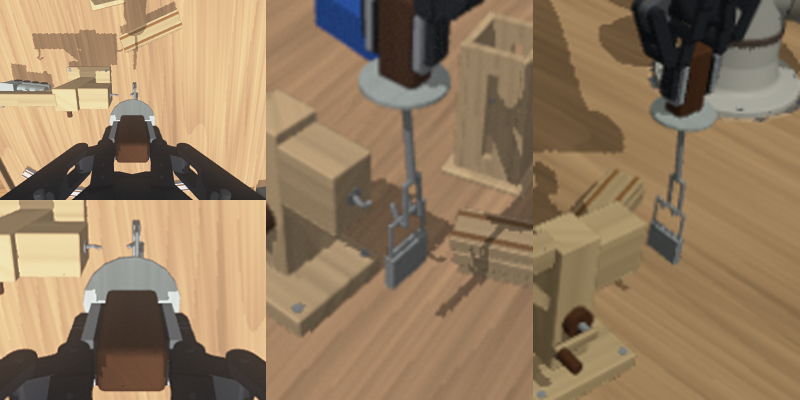

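{"method": "play_rows", "body": {"targets": [{"tx": 0.0032,"ty": -0.006,"tz": 0,"spin": 0,"gripper": 1},{"tx": 0.0032,"ty": -0.018,"tz": 0,"spin": 0,"gripper": 1},{"tx": 0.0032,"ty": -0.034,"tz": 0,"spin": 0,"gripper": 1},{"tx": 0.0032,"ty": -0.05,"tz": 0,"spin": 0,"gripper": 1},{"tx": 0.0032,"ty": -0.066,"tz": 0,"spin": 0,"gripper": 1},{"tx": 0.0032,"ty": -0.082,"tz": 0,"spin": 0,"gripper": 1},{"tx": 0.0032,"ty": -0.098,"tz": 0,"spin": 0,"gripper": 1},{"tx": 0.0032,"ty": -0.112,"tz": 0,"spin": 0,"gripper": 1},{"tx": 0.0032,"ty": -0.125,"tz": 0,"spin": 0,"gripper": 1},{"tx": 0.0032,"ty": -0.136,"tz": 0,"spin": 0,"gripper": 1},{"tx": 0.0032,"ty": -0.143,"tz": 0,"spin": 0,"gripper": 1},{"tx": 0.0032,"ty": -0.146,"tz": 0,"spin": 0,"gripper": 1}]}}

```text
clock: 24.58
position: [485.0, 219.2, 233.0]
ee_rot: [-0.656, 0.755, -0.0, -0.0]
contact_force: [0.5, -0.5, -1.4]
gripper_width: 27.3
```

```bash
python3 f.py 6; python3 v.py 16 -90
python3 - <<'E'
from h import *
im=load('w16'); f=im['frame'][90:240,160:310]; cv2.imwrite('pics/h16.png',cv2.resize(f,None,fx=4,fy=4,interpolation=cv2.INTER_NEAREST)[:,:,::-1])
E
```

```text
F [ 0.03  0.19 -1.37] +- [0.18 0.19 0.14] T [-0.002 -0.003  0.006] +- [0.014 0.008 0.006] P [484.86 219.2  233.02] t 24.825 w 27.37
24.825 [484.86 219.2  233.02] [-0.656   0.7547  0.     -0.    ] [-0.37  0.16 -1.08] [0.022 0.017 0.012] 27.4
```

View pics/h16.png

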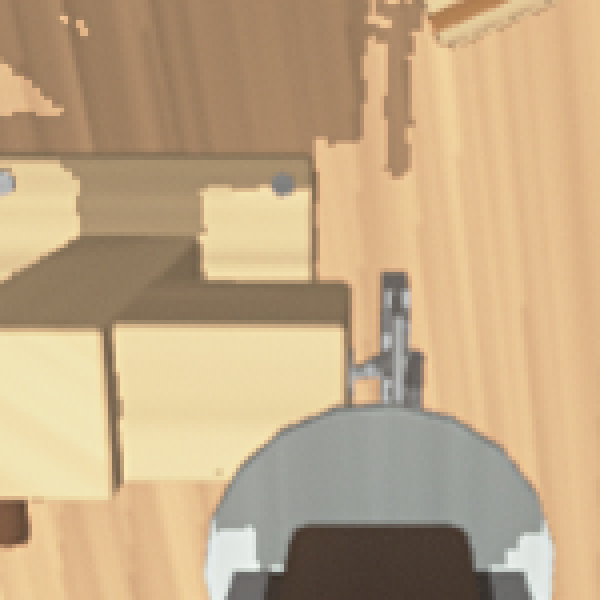

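View pics/v16.png

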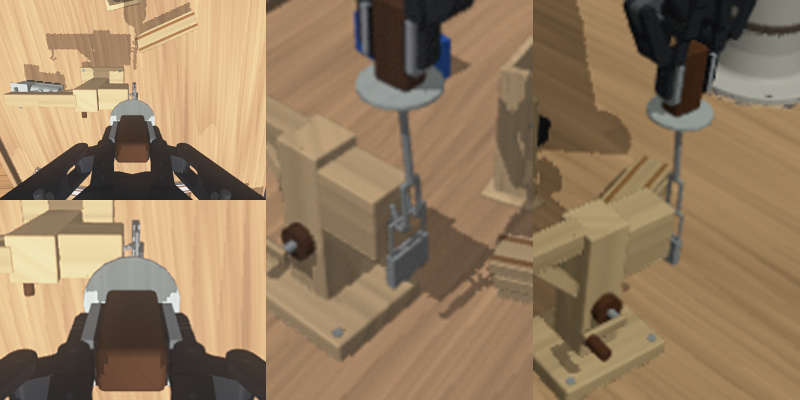

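Gap ~3.9 mm left by image. Advance 2.5 mm, then feel in 0.5 mm steps.

{"method": "play_rows", "body": {"targets": [{"tx": 0,"ty": -0.003,"tz": 0,"spin": 0,"gripper": 1},{"tx": 0,"ty": -0.006,"tz": 0,"spin": 0,"gripper": 1},{"tx": 0,"ty": -0.009,"tz": 0,"spin": 0,"gripper": 1},{"tx": 0,"ty": -0.01,"tz": 0,"spin": 0,"gripper": 1},{"tx": 0,"ty": -0.01,"tz": 0,"spin": 0,"gripper": 1}]}}

```text
clock: 25.6
position: [487.4, 218.8, 233.0]
ee_rot: [-0.656, 0.755, -0.0, -0.0]
contact_force: [0.9, -0.6, -1.9]
gripper_width: 27.6
```

```bash
python3 f.py 5
```

```text
F [ 0.28 -0.36 -1.64] +- [0.17 0.12 0.14] T [ 0.013 -0.007  0.016] +- [0.007 0.014 0.009] P [487.4  218.85 233.02] t 25.8 w 27.56
```

{"method": "play_rows", "body": {"targets": [{"tx": 0,"ty": -0.002,"tz": 0,"spin": 0,"gripper": 1},{"tx": 0,"ty": -0.002,"tz": 0,"spin": 0,"gripper": 1}]}}

```text
clock: 26.05
position: [487.9, 218.8, 233.0]
ee_rot: [-0.656, 0.755, -0.0, 0.0]
contact_force: [-0.8, 0.1, -1.7]
gripper_width: 27.3
```

```bash
python3 f.py 5
```

```text
F [ 0.1   0.14 -1.9 ] +- [0.26 0.25 0.17] T [0.003 0.015 0.005] +- [0.003 0.011 0.014] P [487.92 218.77 233.  ] t 26.25 w 27.54
```

{"method": "play_rows", "body": {"targets": [{"tx": 0,"ty": -0.002,"tz": 0,"spin": 0,"gripper": 1},{"tx": 0,"ty": -0.002,"tz": 0,"spin": 0,"gripper": 1}]}}

```text
clock: 26.5
position: [488.4, 218.7, 233.0]
ee_rot: [-0.656, 0.755, 0.0, -0.0]
contact_force: [0.2, -0.2, -1.9]
gripper_width: 27.3
```

```bash
python3 f.py 4
```

```text
F [-0.08 -0.1  -1.55] +- [0.09 0.23 0.14] T [ 0.016 -0.006 -0.009] +- [0.022 0.011 0.01 ] P [488.43 218.72 233.01] t 26.65 w 27.81
```

{"method": "play_rows", "body": {"targets": [{"tx": 0,"ty": -0.001,"tz": 0,"spin": 0,"gripper": 1},{"tx": 0,"ty": -0.001,"tz": 0,"spin": 0,"gripper": 1}]}}

```text
clock: 26.9
position: [488.5, 218.7, 233.0]
ee_rot: [-0.656, 0.755, 0.0, -0.0]
contact_force: [0.1, -0.2, -2.1]
gripper_width: 27.3
```

```bash
python3 f.py 4
```

```text
F [ 0.04 -0.02 -1.83] +- [0.21 0.15 0.23] T [0.033 0.173 0.003] +- [0.007 0.023 0.005] P [488.56 218.65 232.96] t 27.05 w 26.86
```

{"method": "play_rows", "body": {"targets": [{"tx": 0,"ty": 0,"tz": 0.006,"spin": 0,"gripper": 1},{"tx": 0,"ty": 0,"tz": 0.012,"spin": 0,"gripper": 1},{"tx": 0,"ty": 0,"tz": 0.018,"spin": 0,"gripper": 1},{"tx": 0,"ty": 0,"tz": 0.024,"spin": 0,"gripper": 1},{"tx": 0,"ty": 0,"tz": 0.03,"spin": 0,"gripper": 1},{"tx": 0,"ty": 0,"tz": 0.036,"spin": 0,"gripper": 1},{"tx": 0,"ty": 0,"tz": 0.042,"spin": 0,"gripper": 1},{"tx": 0,"ty": 0,"tz": 0.042,"spin": 0,"gripper": 1}]}}

```text
clock: 28.05
position: [488.6, 218.6, 222.2]
ee_rot: [-0.656, 0.755, 0.0, -0.0]
contact_force: [-0.3, -0.4, -2.2]
gripper_width: 27.6
```

```bash
python3 f.py 4
```

```text
F [-0.47 -0.34 -1.81] +- [0.15 0.23 0.25] T [0.034 0.236 0.005] +- [0.002 0.015 0.019] P [488.58 218.64 222.39] t 28.2 w 27.32
```

{"method": "play_rows", "body": {"targets": [{"tx": 0,"ty": 0,"tz": 0.004,"spin": 0,"gripper": 1},{"tx": 0,"ty": 0,"tz": 0.008,"spin": 0,"gripper": 1},{"tx": 0,"ty": 0,"tz": 0.012,"spin": 0,"gripper": 1},{"tx": 0,"ty": 0,"tz": 0.016,"spin": 0,"gripper": 1},{"tx": 0,"ty": 0,"tz": 0.02,"spin": 0,"gripper": 1},{"tx": 0,"ty": 0,"tz": 0.02,"spin": 0,"gripper": 1}]}}

```text
clock: 28.95
position: [488.6, 218.7, 217.2]
ee_rot: [-0.656, 0.755, 0.0, -0.0]
contact_force: [-0.1, 1.0, -0.7]
gripper_width: 27.4
```

```bash
python3 f.py 4;python3 v.py 17 -90
python3 - <<'E'
from h import *
im=load('w17'); f=im['frame'][90:240,160:310]; b=cv2.resize(f,None,fx=2.6,fy=2.6,interpolation=cv2.INTER_NEAREST)
im=load('d17');u=proj(im,[480,218,115]);x0,y0=int(u[0]-35),int(u[1]-35); d=cv2.resize(im['frame'][y0:y0+70,x0:x0+70],b.shape[:2],interpolation=cv2.INTER_NEAREST)
cv2.imwrite('pics/h17.png',np.hstack([b,d])[:,:,::-1])
E
```

```text
F [-0.47  0.67 -1.2 ] +- [0.12 0.27 0.17] T [0.078 0.302 0.003] +- [0.008 0.014 0.015] P [488.63 218.67 217.3 ] t 29.1 w 27.18
29.1 [488.63 218.67 217.3 ] [-6.560e-01  7.548e-01  0.000e+00 -1.000e-04] [-0.72  0.8  -1.17] [0.067 0.312 0.031] 27.2
```

View pics/h17.png

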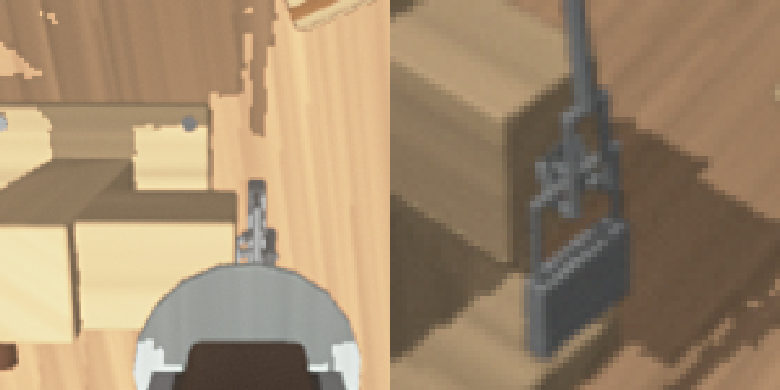

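```bash
cat > c.py <<'E'
from h import *
import sys
im=load(sys.argv[1])
a=np.radians(-8.05)
C=cloud(im); m=(im['depth']>0)
P=np.stack([C[...,0]*np.cos(a)+C[...,1]*np.sin(a),-C[...,0]*np.sin(a)+C[...,1]*np.cos(a),C[...,2]],-1)
w=m&(P[...,0]>425)&(P[...,0]<455)&(P[...,1]>255)&(P[...,1]<310)&(C[...,2]<150)&(C[...,2]>55)
t=P[w]
for z in range(55,150,3):
    q=t[(t[:,2]>=z)&(t[:,2]<z+3)]
    if len(q): print(z,len(q),q.min(0).round(1),q.max(0).round(1),q.mean(0).round(1))
E
python3 c.py w17; echo; python3 c.py w16 | tail -22
```

```text
67 6 [444.3 264.6  69. ] [450.  264.8  69.7] [447.2 264.7  69.4]
70 1 [451.2 265.2  72.7] [451.2 265.2  72.7] [451.2 265.2  72.7]
73 5 [444.4 264.7  75.1] [450.1 264.7  75.5] [447.4 264.7  75.2]
76 1 [446.7 264.5  76.3] [446.7 264.5  76.3] [446.7 264.5  76.3]
79 4 [445.7 264.5  80.4] [451.2 264.8  82. ] [449.  264.6  81.5]
82 3 [444.6 264.3  82.2] [447.9 264.5  83.3] [446.5 264.4  82.7]
85 7 [443.6 264.5  85.8] [451.3 265.6  87.8] [447.4 264.8  87. ]
88 2 [443.7 264.4  88.3] [448.  267.2  90.7] [445.9 265.8  89.5]
91 72 [443.7 264.5  91.3] [451.3 294.9  93.9] [447.6 275.2  93. ]
94 19 [443.8 264.3  94. ] [451.3 287.6  95.9] [448.  273.8  94.4]
100 3 [447.1 264.8 101.1] [449.2 266.  102.2] [448.2 265.3 101.6]
103 2 [447.2 265.1 104.9] [448.2 265.3 105.6] [447.7 265.2 105.3]
106 1 [449.3 265.8 107.2] [449.3 265.8 107.2] [449.3 265.8 107.2]
109 2 [447.3 264.8 110.9] [448.3 265.  111.5] [447.8 264.9 111.2]
112 1 [449.4 265.4 113.7] [449.4 265.4 113.7] [449.4 265.4 113.7]
115 14 [441.4 264.7 116. ] [449.4 282.1 117.6] [445.7 274.  117. ]
118 22 [441.5 264.8 118. ] [453.3 285.5 121. ] [448
[... 1432 characters left out ...]
452.7 285.1 120.7] [448.7 281.8 120. ]
121 14 [442.4 264.6 121.6] [454.8 284.2 123.9] [449.9 279.7 122.4]
124 15 [441.3 265.4 124.1] [454.8 288.7 126.1] [451.4 282.1 125. ]
127 2 [442.5 264.7 127.6] [443.5 264.8 127.8] [443.  264.8 127.7]
130 7 [439.6 264.8 130.2] [444.6 278.  132.9] [442.  271.2 132.2]
133 61 [437.6 265.  133.2] [447.5 286.5 136. ] [443.6 276.3 135. ]
136 23 [437.7 265.9 136. ] [447.6 280.  138.3] [443.6 274.  136.7]
139 9 [437.8 274.1 139.4] [448.5 276.7 141.5] [443.  275.2 140.4]
142 16 [438.  274.2 142.2] [451.4 277.4 144.9] [448.6 275.7 143.3]
145 2 [439.1 274.2 146.6] [441. 275. 147.] [440.  274.6 146.8]
148 3 [438.2 274.4 148.1] [440.1 274.7 149.4] [439.1 274.6 148.6]
```

{"method": "play_rows", "body": {"targets": [{"tx": 0,"ty": 0.002,"tz": 0.004,"spin": 0,"gripper": 1},{"tx": 0,"ty": 0.002,"tz": 0.01,"spin": 0,"gripper": 1},{"tx": 0,"ty": 0.002,"tz": 0.016,"spin": 0,"gripper": 1},{"tx": 0,"ty": 0.002,"tz": 0.022,"spin": 0,"gripper": 1},{"tx": 0,"ty": 0.002,"tz": 0.028,"spin": 0,"gripper": 1},{"tx": 0,"ty": 0.002,"tz": 0.034,"spin": 0,"gripper": 1},{"tx": 0,"ty": 0.002,"tz": 0.04,"spin": 0,"gripper": 1},{"tx": 0,"ty": 0.002,"tz": 0.046,"spin": 0,"gripper": 1},{"tx": 0,"ty": 0.002,"tz": 0.052,"spin": 0,"gripper": 1},{"tx": 0,"ty": 0.002,"tz": 0.058,"spin": 0,"gripper": 1},{"tx": 0,"ty": 0.002,"tz": 0.058,"spin": 0,"gripper": 1}]}}

```text
clock: 30.62
position: [488.1, 218.7, 202.8]
ee_rot: [-0.656, 0.755, 0.0, -0.0]
contact_force: [-0.2, 0.2, -0.7]
gripper_width: 27.1
```

```bash
python3 f.py 4;python3 v.py 18 -90
python3 - <<'E'
from h import *
im=load('w18'); f=im['frame'][90:240,160:310]; b=cv2.resize(f,None,fx=2.6,fy=2.6,interpolation=cv2.INTER_NEAREST)
im=load('d18');u=proj(im,[480,218,115]);x0,y0=int(u[0]-35),int(u[1]-35); d=cv2.resize(im['frame'][y0:y0+70,x0:x0+70],b.shape[:2],interpolation=cv2.INTER_NEAREST)
cv2.imwrite('pics/h18.png',np.hstack([b,d])[:,:,::-1])
E
python3 c.py w18
```

```text
F [-0.02  0.04 -0.61] +- [0.13 0.07 0.2 ] T [-0.01  -0.007 -0.004] +- [0.01  0.009 0.014] P [488.19 218.76 203.07] t 30.775 w 27.51
30.775 [488.19 218.76 203.07] [-6.560e-01  7.547e-01 -0.000e+00  1.000e-04] [ 0.2   0.07 -0.31] [-0.024 -0.003 -0.003] 27.5
64 4 [444.1 264.8  65.8] [450.8 265.   66.8] [446.9 264.9  66.4]
67 3 [446.4 264.5  67.3] [449.7 264.7  68.5] [448.2 264.6  67.7]
70 3 [446.5 264.7  72. ] [450.8 264.9  73. ] [448.3 264.8  72.4]
73 4 [444.3 264.2  73.3] [449.8 264.6  75.3] [447.  264.5  74.1]
76 5 [444.4 264.6  77.3] [450.9 264.9  78.8] [447.  264.8  78. ]
79 2 [448.7 264.2  80.3] [449.8 264.3  80.6] [449.3 264.3  80.4]
82 7 [444.6 264.4  83.3] [450.9 264.8  84.7] [447.7 264.6  84. ]
88 8 [443.7 264.4  88.5] [450.9 265.5  90.1] [447.3 264.7  89.3]
91 65 [443.7 264.6  91.3] [450.9 289.2  94. ] [447.4 274.8  93.1]
94 18 [444.6 264.4  94.1] [450.9 287.9  96.5] [447.9 274.8  94.5]
97 1 [446.9 264.7  98.1] [446.9 264.7  98.1] [446.9 264.7  98.1]
100 9 [443.9 264.7 100.1] [450.9 278.1 102.9] [446.7 272.4 102. ]
103 11 [441.  265.1 103. ] [449.9 276.8 105.5] [445.2 273.6 103.9]
106 11 [441.1 264.7 106.1] [450.9 278.  108.7] [447.3 274.5 107.5]
109 13 [441.3 264.7 109. ] [453.8 277.  111.9] [449.  272.8 110.9]
112 16 [441.4 265.  112. ] [454.8 277.5 114.5] [450.7 274.6 113.4]
115 7 [441.5 264.8 115.2] [454.8 281.8 118. ] [446.  273.1 116.8]
118 16 [441.6 264.9 118. ] [454.8 282.2 121. ] [449.2 277.4 119.4]
121 57 [440.7 265.  121.1] [454.7 281.9 123.9] [448.2 274.  122.4]
124 9 [440.8 269.3 124.1] [449.2 282.4 126.8] [444.6 275.3 125. ]
127 2 [442.9 274.4 127.8] [444.6 274.9 129.5] [443.8 274.7 128.7]
130 5 [442.  274.3 130. ] [444.7 275.4 132.7] [443.3 274.8 131.5]
133 10 [442.2 274.2 133.7] [444.8 278.3 135.8] [443.9 275.6 135. ]
136 10 [442.2 275.2 136.1] [444.8 278.1 137.2] [443.3 276.9 136.6]
```

View pics/h18.png

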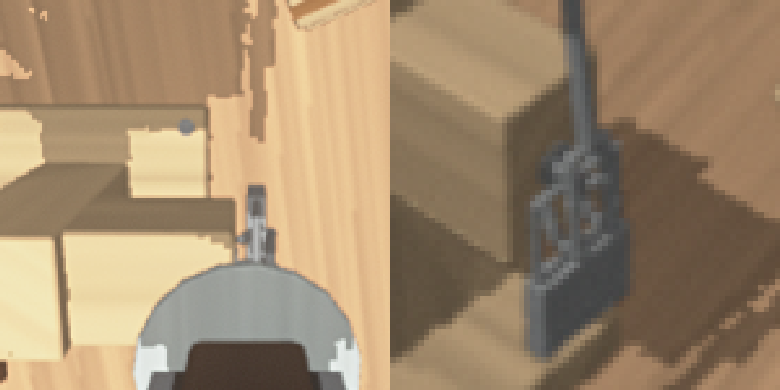

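{"method": "play_rows", "body": {"targets": [{"tx": 0,"ty": 0.006,"tz": 0,"spin": 0,"gripper": 1},{"tx": 0,"ty": 0.014,"tz": 0,"spin": 0,"gripper": 1},{"tx": 0,"ty": 0.023,"tz": 0,"spin": 0,"gripper": 1},{"tx": 0,"ty": 0.033,"tz": 0,"spin": 0,"gripper": 1},{"tx": 0,"ty": 0.044,"tz": 0,"spin": 0,"gripper": 1},{"tx": 0,"ty": 0.056,"tz": 0,"spin": 0,"gripper": 1},{"tx": 0,"ty": 0.07,"tz": 0,"spin": 0,"gripper": 1},{"tx": 0,"ty": 0.085,"tz": 0,"spin": 0,"gripper": 1},{"tx": 0,"ty": 0.1,"tz": 0,"spin": 0,"gripper": 1},{"tx": 0,"ty": 0.115,"tz": 0,"spin": 0,"gripper": 1},{"tx": 0,"ty": 0.13,"tz": 0,"spin": 0,"gripper": 1},{"tx": 0,"ty": 0.13,"tz": 0,"spin": 0,"gripper": 1}]}}

```text
clock: 32.42
position: [455.8, 223.3, 203.1]
ee_rot: [-0.656, 0.755, -0.0, 0.0]
contact_force: [-0.7, -0.4, -0.6]
gripper_width: 27.5
```

```bash
python3 f.py 3;python3 v.py 19 -90
python3 - <<'E'
from h import *
im=load('w19'); f=im['frame'][90:240,160:310]; b=cv2.resize(f,None,fx=2.6,fy=2.6,interpolation=cv2.INTER_NEAREST)
im=load('d19');u=proj(im,[480,218,115]);x0,y0=int(u[0]-35),int(u[1]-35); d=cv2.resize(im['frame'][y0:y0+70,x0:x0+70],b.shape[:2],interpolation=cv2.INTER_NEAREST)
cv2.imwrite('pics/h19.png',np.hstack([b,d])[:,:,::-1])
E
python3 c.py w19|sed -n 8,14p
```

```text
F [-0.42  0.05 -0.4 ] +- [0.14 0.22 0.09] T [-0.003  0.006 -0.041] +- [0.02  0.016 0.003] P [456.03 223.32 203.07] t 32.525 w 27.52
32.525 [456.03 223.32 203.07] [-6.560e-01  7.547e-01 -0.000e+00  1.000e-04] [-0.14  0.07 -0.3 ] [-0.048  0.042 -0.048] 27.5
85 17 [443.5 264.4  85.1] [448.8 283.2  87.9] [443.9 273.8  86.6]
88 16 [443.6 264.3  88.3] [450.3 291.2  90.8] [445.3 277.1  89.7]
91 132 [443.7 264.7  91.4] [451.3 299.2  94. ] [446.8 280.2  93.2]
94 31 [444.  265.1  94. ] [450.9 299.2  96.6] [446.9 278.8  94.7]
97 2 [446.5 265.7  97.2] [447.6 299.   98.7] [447.  282.3  97.9]
100 4 [446.3 264.9 100.3] [448.2 298.8 102.3] [447.5 273.8 101.2]
103 2 [446.9 265.1 104.2] [448.7 265.4 105.5] [447.8 265.3 104.9]
```

View pics/h19.png

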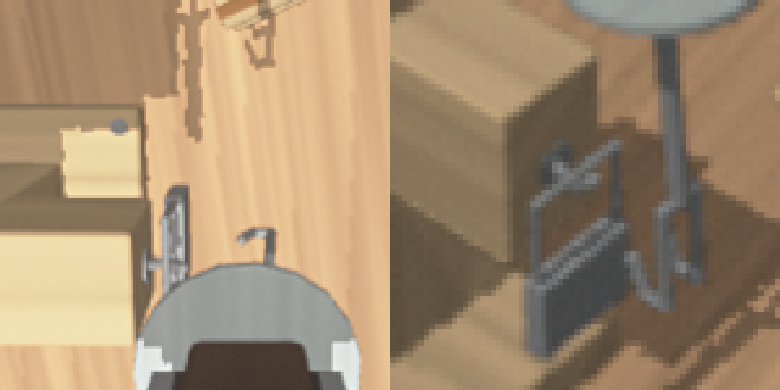

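{"method": "play_rows", "body": {"targets": [{"tx": 0,"ty": 0,"tz": -0.06,"spin": 0,"gripper": 1},{"tx": 0,"ty": 0,"tz": -0.15,"spin": 0,"gripper": 1},{"tx": 0.03,"ty": 0,"tz": -0.24,"spin": 0,"gripper": 1},{"tx": 0.12,"ty": -0.02,"tz": -0.288,"spin": 0,"gripper": 1},{"tx": 0.25,"ty": -0.05,"tz": -0.288,"spin": 0,"gripper": 1},{"tx": 0.39,"ty": -0.09,"tz": -0.288,"spin": 0,"gripper": 1},{"tx": 0.53,"ty": -0.12,"tz": -0.288,"spin": 0,"gripper": 1},{"tx": 0.67,"ty": -0.16,"tz": -0.288,"spin": 0,"gripper": 1},{"tx": 0.8,"ty": -0.19,"tz": -0.288,"spin": 0,"gripper": 1},{"tx": 0.875,"ty": -0.21,"tz": -0.288,"spin": 0,"gripper": 1}]}}

```text
clock: 33.92
position: [477.7, -2.1, 276.3]
ee_rot: [-0.656, 0.755, -0.001, 0.001]
contact_force: [-0.3, -0.5, -0.9]
gripper_width: 27.6
```

{"method": "play_rows", "body": {"targets": [{"tx": 0.05,"ty": -0.01,"tz": 0,"spin": 0.02,"gripper": 1},{"tx": 0.17,"ty": -0.04,"tz": 0,"spin": 0.04,"gripper": 1},{"tx": 0.31,"ty": -0.07,"tz": 0,"spin": 0.06,"gripper": 1},{"tx": 0.45,"ty": -0.11,"tz": 0,"spin": 0.08,"gripper": 1},{"tx": 0.59,"ty": -0.14,"tz": 0,"spin": 0.1,"gripper": 1},{"tx": 0.72,"ty": -0.17,"tz": 0,"spin": 0.12,"gripper": 1},{"tx": 0.82,"ty": -0.195,"tz": 0,"spin": 0.14,"gripper": 1},{"tx": 0.875,"ty": -0.206,"tz": 0,"spin": 0.149,"gripper": 1},{"tx": 0.875,"ty": -0.206,"tz": 0,"spin": 0.149,"gripper": 1},{"tx": 0.875,"ty": -0.206,"tz": 0,"spin": 0.149,"gripper": 1}]}}

```text
clock: 35.17
position: [498.0, -223.8, 275.2]
ee_rot: [-0.611, 0.792, 0.0, 0.0]
contact_force: [-0.2, 0.2, -0.5]
gripper_width: 27.3
```

```bash
python3 f.py 3;python3 v.py 20 -90
python3 - <<'E'
from h import *
for n in ['w20','s20','d20']:
    im=load(n)
    c,m=sel(im,(455,-270,113),(540,-180,118.5)); P=np.ascontiguousarray(c[m][:,:2]).astype(np.float32)
    if len(P)>10: print(n,'rim',len(P),cv2.minEnclosingCircle(P))
    c,m=sel(im,(440,-290,273),(560,-160,284)); P=np.ascontiguousarray(c[m][:,:2]).astype(np.float32)
    if len(P)>10: print(n,'collar',len(P),cv2.minEnclosingCircle(P))
E
```

```text
F [ 0.18  0.23 -0.56] +- [0.21 0.04 0.21] T [0.011 0.041 0.012] +- [0.015 0.028 0.011] P [ 498.06 -223.62  275.24] t 35.275 w 27.23
35.275 [ 498.06 -223.62  275.24] [-6.112e-01  7.915e-01 -1.000e-04  1.000e-04] [ 0.15  0.32 -0.15] [ 0.038  0.028 -0.014] 27.2
w20 rim 378 ((494.9227294921875, -223.56399536132812), 27.753171920776367)
w20 collar 2484 ((496.3589782714844, -225.67527770996094), 27.736726760864258)
s20 rim 87 ((499.2979431152344, -221.67665100097656), 29.38827133178711)
s20 collar 81 ((501.468994140625, -224.30447387695312), 28.711864471435547)
d20 rim 65 ((496.4003601074219, -222.13858032226562), 29.005178451538086)
d20 collar 131 ((496.4166259765625, -221.24278259277344), 28.123424530029297)
```

View pics/v20.png

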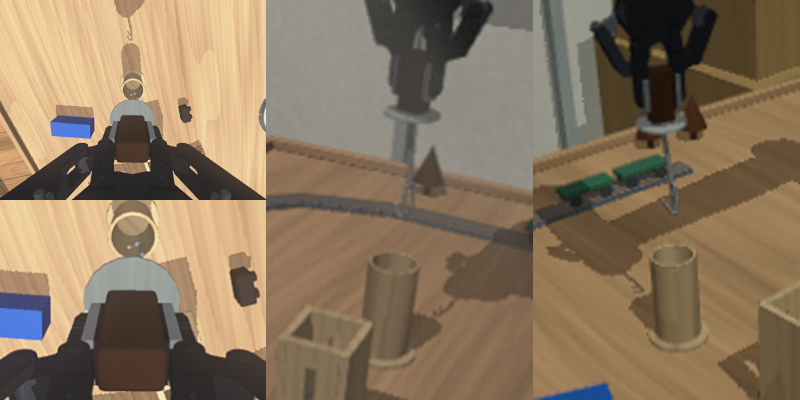

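{"method": "play_rows", "body": {"targets": [{"tx": 0.0035,"ty": 0,"tz": 0.02,"spin": 0,"gripper": 1},{"tx": 0.0035,"ty": 0,"tz": 0.07,"spin": 0,"gripper": 1},{"tx": 0.0035,"ty": 0,"tz": 0.14,"spin": 0,"gripper": 1},{"tx": 0.0035,"ty": 0,"tz": 0.22,"spin": 0,"gripper": 1},{"tx": 0.0035,"ty": 0,"tz": 0.3,"spin": 0,"gripper": 1},{"tx": 0.0035,"ty": 0,"tz": 0.38,"spin": 0,"gripper": 1},{"tx": 0.0035,"ty": 0,"tz": 0.46,"spin": 0,"gripper": 1},{"tx": 0.0035,"ty": 0,"tz": 0.53,"spin": 0,"gripper": 1},{"tx": 0.0035,"ty": 0,"tz": 0.58,"spin": 0,"gripper": 1},{"tx": 0.0035,"ty": 0,"tz": 0.62,"spin": 0,"gripper": 1},{"tx": 0.0035,"ty": 0,"tz": 0.636,"spin": 0,"gripper": 1},{"tx": 0.0035,"ty": 0,"tz": 0.636,"spin": 0,"gripper": 1}]}}

```text
clock: 36.92
position: [497.9, -225.3, 116.1]
ee_rot: [-0.611, 0.792, -0.0, 0.0]
contact_force: [-0.6, -0.3, -0.1]
gripper_width: 27.2
```

```bash
python3 f.py 4
```

```text
F [-0.27 -0.01 -0.53] +- [0.21 0.15 0.14] T [0.013 0.015 0.01 ] +- [0.006 0.018 0.005] P [ 498.21 -225.38  116.6 ] t 37.075 w 26.98
```

{"method": "play_rows", "body": {"targets": [{"tx": 0,"ty": 0,"tz": 0.004,"spin": 0,"gripper": 1},{"tx": 0,"ty": 0,"tz": 0.008,"spin": 0,"gripper": 1},{"tx": 0,"ty": 0,"tz": 0.008,"spin": 0,"gripper": 1}]}}

```text
clock: 37.45
position: [497.7, -225.3, 114.0]
ee_rot: [-0.611, 0.792, 0.0, -0.0]
contact_force: [0.4, -0.4, -0.5]
gripper_width: 27.3
```

```bash
python3 f.py 4; python3 v.py 21 20
```

```text
F [ 0.36  0.32 -0.65] +- [0.07 0.23 0.48] T [0.003 0.018 0.029] +- [0.009 0.005 0.014] P [ 497.79 -225.3   114.03] t 37.6 w 27.51
37.6 [ 497.79 -225.3   114.03] [-0.6107  0.7918 -0.      0.    ] [ 0.56  0.56 -2.14] [0.02  0.021 0.049] 27.5
```

View pics/v21.png

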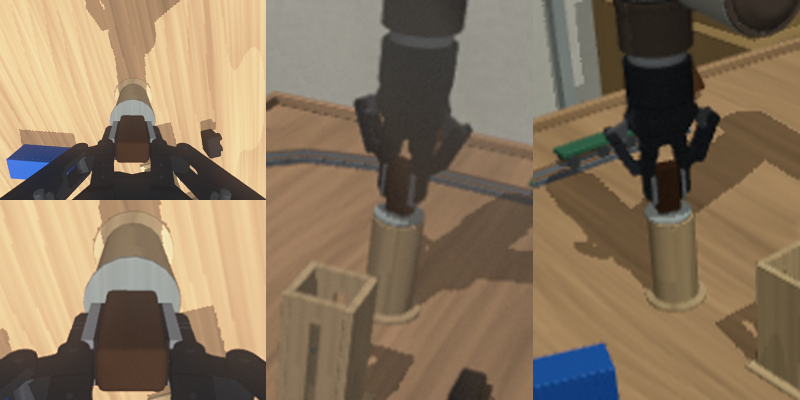

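{"method": "play_rows", "body": {"targets": [{"tx": 0,"ty": 0,"tz": 0.002,"spin": 0,"gripper": 1},{"tx": 0,"ty": 0,"tz": 0.004,"spin": 0,"gripper": 1},{"tx": 0,"ty": 0,"tz": 0.004,"spin": 0,"gripper": 1}]}}

```text
clock: 38.12
position: [497.8, -225.3, 113.3]
ee_rot: [-0.611, 0.792, -0.0, 0.0]
contact_force: [-0.8, 0.0, 1.8]
gripper_width: 27.4
```

```bash
python3 f.py 4
```

```text
F [-0.67  0.51  2.15] +- [0.29 0.18 0.27] T [0.183 0.262 0.01 ] +- [0.011 0.015 0.008] P [ 497.78 -225.32  113.25] t 38.275 w 27.19
```

{"method": "play_rows", "body": {"targets": [{"tx": 0,"ty": 0,"tz": 0,"spin": 0,"gripper": 0.3},{"tx": 0,"ty": 0,"tz": 0,"spin": 0,"gripper": 0.1},{"tx": 0,"ty": 0,"tz": 0,"spin": 0,"gripper": -0.3},{"tx": 0,"ty": 0,"tz": 0,"spin": 0,"gripper": -0.7},{"tx": 0,"ty": 0,"tz": 0,"spin": 0,"gripper": -1},{"tx": 0,"ty": 0,"tz": 0,"spin": 0,"gripper": -1},{"tx": 0,"ty": 0,"tz": 0,"spin": 0,"gripper": -1}]}}

```text
clock: 39.15
position: [497.8, -225.3, 113.0]
ee_rot: [-0.611, 0.792, -0.0, -0.0]
contact_force: [0.4, -1.1, -1.0]
gripper_width: 85.5
```

```bash
python3 f.py 2; python3 v.py 22 20
```

```text
F [ 0.37 -0.45 -0.5 ] +- [0.03 0.45 0.36] T [-0.026  0.024  0.017] +- [0.017 0.027 0.001] P [ 497.79 -225.3   113.04] t 39.2 w 85.47
39.2 [ 497.79 -225.3   113.04] [-0.6107  0.7918 -0.      0.    ] [0.34 0.19 0.01] [-0.049  0.062  0.018] 85.5
```

View pics/v22.png

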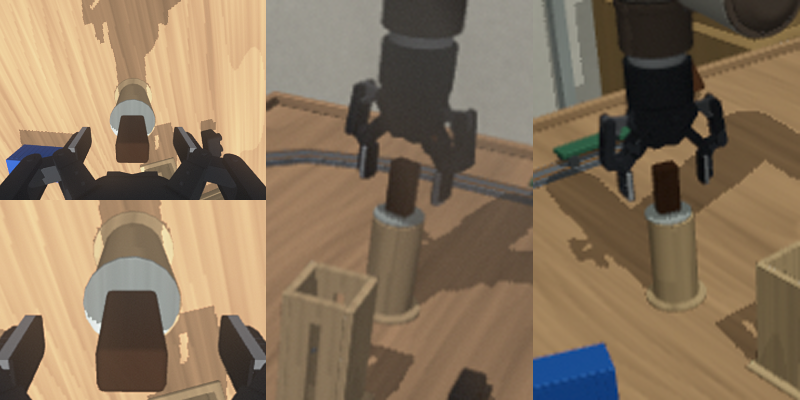

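Released; raise clear (200 mm).

{"method": "play_rows", "body": {"targets": [{"tx": 0,"ty": 0,"tz": -0.05,"spin": 0,"gripper": -1},{"tx": 0,"ty": 0,"tz": -0.15,"spin": 0,"gripper": -1},{"tx": 0,"ty": 0,"tz": -0.3,"spin": 0,"gripper": -1},{"tx": 0,"ty": 0,"tz": -0.48,"spin": 0,"gripper": -1},{"tx": 0,"ty": 0,"tz": -0.66,"spin": 0,"gripper": -1},{"tx": 0,"ty": 0,"tz": -0.75,"spin": 0,"gripper": -1},{"tx": 0,"ty": 0,"tz": -0.75,"spin": 0,"gripper": -1},{"tx": 0,"ty": 0,"tz": -0.75,"spin": 0,"gripper": -1}]}}

```text
clock: 40.35
position: [497.1, -225.0, 299.6]
ee_rot: [-0.611, 0.792, 0.001, -0.0]
contact_force: [-0.9, -0.8, -1.1]
gripper_width: 85.5
```

```bash
python3 f.py 2; python3 v.py 23 -120
python3 - <<'E'
from h import *
for n in ['w23','s23','d23']:
    im=load(n)
    c,m=sel(im,(455,-270,117.5),(540,-180,123)); P=np.ascontiguousarray(c[m][:,:2]).astype(np.float32); print(n,'collar',len(P),cv2.minEnclosingCircle(P), np.median(c[m][:,2]),c[m][:,2].std())
    c,m=sel(im,(455,-270,174),(540,-180,186)); P=np.ascontiguousarray(c[m][:,:2]).astype(np.float32); print('   grip',len(P),cv2.minAreaRect(P),np.median(c[m][:,2]))
A=load('d23')['frame']; B=load('s23')['frame']
cv2.imwrite('pics/h23.png',np.hstack([cv2.resize(A[150:320,100:300],(400,340)),cv2.resize(B,(400,300))[:,:] if 0 else cv2.resize(B[100:340,130:380],(400,340))])[:,:,::-1])
im=load('d23')
c,m=sel(im,(468,195,60),(490,245,130)); t=c[m]; fr=im['frame'][m].astype(int); g=abs(fr[:,0]-fr[:,2])<20; t=t[g]; print('weight',t.min(0).round(1),t.max(0).round(1))
E
```

```text
F [-0.57 -0.22 -0.49] +- [0.2  0.38 0.43] T [-0.006  0.045  0.007] +- [0.01  0.009 0.03 ] P [ 497.06 -225.04  299.19] t 40.4 w 85.12
40.4 [ 497.06 -225.04  299.19] [-6.107e-01  7.919e-01  1.100e-03 -7.000e-04] [-0.28  0.32  0.12] [-0.021  0.032  0.049] 85.1
w23 collar 784 ((494.9348449707031, -225.8308563232422), 28.925983428955078) 120.26558238825142 0.7276205893286786
   grip 468 ((495.9207763671875, -226.884765625), (19.51755714416504, 27.190811157226562), 74.82003784179688) 180.05414992925
s23 collar 128 ((499.871826171875, -223.48446655273438), 28.69390869140625) 120.77229520211104 1.226441409703008
   grip 61 ((499.91748046875, -224.27073669433594), (22.546932220458984, 26.798221588134766), 75.91170501708984) 179.69417342940545
d23 collar 125 ((498.0223083496094, -224.00767517089844), 27.86412811279297) 119.14453291239974 0.9904474688479856
   grip 58 ((497.8533935546875, -224.93516540527344), (19.77352523803711, 27.116283416748047), 69.86754608154297) 178.93935341374004
weight [478.4 200.9  65.7] [489.9 238.9 126.2]
```

View pics/h23.png

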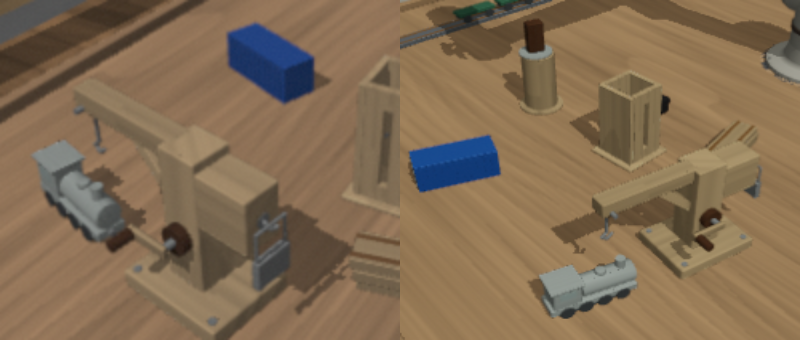

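```bash
python3 -c "
from bench import job_done
print(job_done())"
```

```text
the job is handed in; nothing more can be done
None
```

The steel weight now hangs on the crane's tail hook and the rod is back in its tube, hanging by its collar. I handed the job in at about 40 s with the gripper open and clear of everything.

**How it went:** I lifted the weight about 13 mm off the tower hook, backed it out, raised it and carried it to the crane. I found both walls by feel in small steps. At the tower the wrist moment settled at about 0.4 N·m with under 1 N of measured side force. At the crane it stayed at or below 0.3 N·m.

**Last checks:**
- **Weight:** the slab's top measured 93.2 mm high where 93.5 was expected. The bar sits about 8 mm off the crane face, within the 5–9 mm seat. It stayed put after the hook withdrew.
- **Rod:** the collar's top is at about 120 mm and the grip's top at 180 mm, so the collar lies flat on the rim. It is within about 1 mm of where it started.
- **Bystanders:** locomotive, container, track pieces and tower look undisturbed in the last pictures. I checked these by eye only; the buffer block is mostly hidden behind the tower in that view.

**What disagreed:**
- **Fingertips:** the pictures put the fingertips about 35 mm higher than the given TCP-to-tips offset implies. I went by the pictures.
- **Cameras:** the three cameras differ by 2–4 mm, so I aligned hook to target within a single view.
- **Crane yaw:** estimates ranged from about -6° to -10°, and I used -8°.

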